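# Clear up the figurine-painting place

### The arm

A 6-joint arm with a two-finger parallel gripper is mounted at the origin on the work surface. World frame = base frame: x ahead of the robot, y to its left, z up, the work surface at z = 0. Lengths are in m, angles in rad, forces in N, time in s.
With the tool pointing down it reaches from about 0.25 to 0.775 m from the base axis. Payload 4 kg.
Tool frame: the origin (TCP) lies on the centre line of the jaws, within the pads' length; the fingertips stand robot.tips_ahead ahead of it and the grasp point (between the pads) lies 8 mm behind it (robot.tips_ahead is the distance from the TCP to the fingertips, in m); z points along the fingers, y is the line along which they close (so a half turn about z gives the same grasp; the last joint's range is limited). The gripper opens to 94 mm and grips with 3 to 60 N. Pads are 16 mm wide; open, the fingers measure 119 mm over their backs; the gripper's body (75 mm by 177 mm) begins 78 mm behind the grasp point.
Start: joints at [1.023, 0.087, 1.371, -0, 1.684, -0.103], TCP at [0.237, 0.496, 0.217] pointing down, gripper open.
Joint ranges: [-3.1, 3.1], [-0.76, 2.03], [0.27, 2.55], [-1.08, 4.22], [0.17, 2.65], [-2.57, 2.57]. Speed limits (rad/s): [2.79, 2.79, 3.14, 3.14, 3.14, 3.14].

### API

Orientations are given as [roll, pitch, yaw] about the fixed x, y, z axes, in that order (R = Rz(yaw) Ry(pitch) Rx(roll)).
In Python, from bench import robot, snapshot, close_job, spotter gives the robot as it stands. The module is installed in compiled form; this text tells all that it offers.
- The arm moves only by the tool servo_tool, never from a script. Its argument "commands" is one flat list of numbers, 7 for each row, row after row: the shift along the tool's x, y, z in m, then the turn, a rotation vector about the tool's x, y, z in degrees, then the finger opening in m, from 0 to 0.094. In form: [x, y, z, ax, ay, az, grip, x, y, z, ax, ay, az, grip, ...]. A call has 1 to 10 rows; each row is the pose to reach, as a shift and turn from the pose commanded when the call began, along the tool's axes at that moment; what a row does not reach only later rows make up. A row lasts 1/8 s, in which the tool goes at most 62.5 mm and 10.7 degrees, less where a joint would pass 70% of its speed; a pose out of reach is approached as far as the arm can. A call with a gripper value outside its range is refused whole. The fingers move at their own pace and stop on an object; the grip force is fixed at half the most. Time passes only in rows, so rows that repeat a pose let the fingers close. It gives the time, the measured TCP pose, the force, the opening and the grip force at its end, in the units of the state.
- robot.get_obs(): the state, without advancing time (a new reading comes with each control period).
- snapshot(name): name is "side" or "top" or "wrist"; returns a dict with "img" (384x512x3 uint8, blue, green, red), "camera_matrix" (3x3 intrinsics, pixels), "extrinsics" (4x4, takes a point from camera to world coordinates); the wrist camera has in their place "hand_eye" (4x4, takes a point from camera to tool coordinates, whose origin is the TCP and whose axes are the flange's). Camera axes: x right, y down, z forward; pixel columns grow to the right and rows downward; lengths in m; the calibration is good to about 2 mm. The wrist camera is an equidistant fisheye: a pixel r from the principal point sees the ray r / f radians off the axis. A picture is of the moment at which its call begins: read the wrist's pose just before it. There is no depth.
- close_job(): hands the job in; it is judged then, once.
Trained networks look in a picture, given as the dict that the camera call returned (one of the last four; its "shot" number tells which), for a name from the list of things; names that differ only in an ending like _2 or _b are one class to them, and where a whole thing is asked for, a point or a joint stands for the part that bears it (a point fixed in the world has none). Each returns a list of dicts, best first, with "conf" (0 to 1); they miss things now and then, are a little off and sometimes report something else, mostly with a low value. They report only what shows in the picture. A call takes as long as a camera call. They do not tell look-alikes from the thing itself.
- spotter.trace(name, picture): "region" (384x512 bool, what is visible of it) and "box" ([left, top, width, height] in pixels, round what is visible of it).
The state is a dict: "time": time; "joint_positions": joint angles; "qvel": joint speeds; "joint_torque": joint torques, N m; "tool_pos": TCP position; "ee_rot": TCP orientation; "wrist_force": force on the tool from outside, world axes, zero at the start; "wrist_torque": the same for the moment, N m; "width": finger opening in m; "finger_force": force on a finger pad.
Only numpy, scipy, OpenCV 4.12 (cv2) and the standard library are available. Lean on these libraries where they do the work, as an engineer would, in place of code of your own. Each camera call takes 0.05 s, during which the arm holds its last target. There are 200 camera calls.

### The job

The painting is over: lift the handled steel rinsing can off the turntable and set it down upright in the middle of the round cork mat. Sort the loose things: lay every brush flat in the shallow grey tray and put every paint tub in the plywood box. Once the can is on its mat, stand the ceramic dog upright in the middle of the turntable to dry; leave the mug, glue bottle and tape roll where they are.

Things in the scene. Friction and masses are not known exactly. Their poses are not given: they have to be found in the camera images.
- pot: Steel rinsing can with an arched handle over its mouth: round, 90 mm across, walls 85 mm high, empty, 0.3 kg. Origin: centre of its underside, z up; the handle spans along its x axis.
- pot_grip (a point): Middle of the can's wooden handle grip, 145 mm above the can's underside; the grip is a bar 60 mm long along the can's x, 14 mm wide (y), 18 mm high.
- stand_top (a point): Centre of the top face of the turntable, a fixed round aluminium stand: disc 130 mm across, top 50 mm above the table. The can stands on it at the start.
- mat_top (a point): Centre of the top face of the round cork mat, 130 mm across, 5 mm thick, fixed to the table.
- dog: White ceramic dog figurine standing on its legs: body 70 mm long (x, head towards +x, nose at +64 mm), 38 mm wide (y), back 56 mm high, ears up to 91 mm; the back spans x -35 to +17 mm free of the head. Origin: on the ground between its feet, z up. 0.15 kg.
- brush_tray: Shallow open grey tray for the brushes, fixed: outside 220 mm (x) x 170 mm (y) x 30 mm high, walls and floor 5 mm. Origin: centre of its underside, z up.
- tub_box: Open plywood box for the paint tubs, fixed: outside 250 mm (x) x 130 mm (y) x 40 mm high, walls and floor 5 mm. Origin: centre of its underside, z up.
- brush0: Flat paint brush, 150 mm long along its x: dark wooden handle 16 mm wide (y) and 12 mm thick (z) from x = -75 to +25 mm, then steel ferrule and grey bristles up to 26 mm wide to x = +75 mm. Origin: centre of its underside as it lies flat. May be absent.
- brush1: Flat paint brush, 150 mm long along its x: dark wooden handle 16 mm wide (y) and 12 mm thick (z) from x = -75 to +25 mm, then steel ferrule and grey bristles up to 26 mm wide to x = +75 mm. Origin: centre of its underside as it lies flat. May be absent.
- brush2: Flat paint brush, 150 mm long along its x: dark wooden handle 16 mm wide (y) and 12 mm thick (z) from x = -75 to +25 mm, then steel ferrule and grey bristles up to 26 mm wide to x = +75 mm. Origin: centre of its underside as it lies flat. May be absent.
- tub0: Closed square paint tub, white with a grey lid, 48 x 48 mm and 62 mm high. Origin: centre of its underside, z up along its height. May be absent.
- tub1: Closed square paint tub, white with a grey lid, 48 x 48 mm and 62 mm high. Origin: centre of its underside, z up along its height. May be absent.
- tub2: Closed square paint tub, white with a grey lid, 48 x 48 mm and 62 mm high. Origin: centre of its underside, z up along its height. May be absent.
- mug: White mug with a handle, 76 mm across, 85 mm high; to be left alone. Origin: centre of its underside.
- glue: White glue bottle, 48 mm across, 120 mm high; to be left alone. Origin: centre of its underside.
- tape: Roll of brown tape lying flat, 60 mm across, 20 mm high; to be left alone. Origin: centre of its underside.
Not all that is in view belongs to the job. What is shaped like the brush1 but purple is not meant. What is shaped like the dog but purple is not meant.

How it is judged:
By the outcome, as a careful person would: the job done as asked, in the order asked, and still so for the second after the job is handed in, with the robot touching nothing.
Of brush0, tub0, brush1, tub1, brush2, tub2 only 4 to 6 are there at a start; the rules pass over those that are not, and their reading is None.
At some moment in a run one of brush0, brush1, brush2, tub0, tub1, tub2 may be knocked a few centimetres aside while the robot is not near it.
Once in a run the grip may slacken for a moment while it holds something.
It also fails if it takes over 208 s, if anything falls off the work surface, if the arm or the gripper's body presses on something with over 40 N, if the wrist force passes 120 N, or if a joint passes its speed limit or range.

## Working session

There is one attempt and no reset: what is moved stays moved. The work goes in short steps, Python scripts to look and compute and a tool call to move; the robot and the scene stay as the last step left them, time stands still between calls to the robot, and variables do not carry over. Pictures are saved under pics/ and viewed, at most 16 in all, crops included, and the job is handed in when it is done.

Besides the shell and the picture viewer there is one more tool, called by a JSON object that holds its "op" and its "data", one argument or row to a line. servo_tool: Moves the arm, as the interface text tells. Its arguments: {"type":"object","properties":{"commands":{"type":"array","items":{"type":"number"}}},"required":["commands"]}

```bash
mkdir -p pics; ls; python3 - <<'E'
from bench import robot, snapshot
import cv2, numpy as np
o=robot.get_obs(); print({k:np.round(v,3) for k,v in o.items()}, robot.tips_ahead)
for n in("top","side"):
    s=snapshot(n); cv2.imwrite(f"pics/{n}0.png",cv2.resize(s["img"],(800,600),interpolation=cv2.INTER_CUBIC))
    print(n,s["camera_matrix"].tolist(),np.round(s["extrinsics"],4).tolist())
E
```

```text
pics
{'time': np.float64(0.0), 'joint_positions': array([ 1.023,  0.088,  1.372, -0.   ,  1.684, -0.103]), 'qvel': array([ 0.001,  0.001, -0.001,  0.   , -0.001, -0.   ]), 'joint_torque': array([-0.0000e+00, -3.4018e+01, -3.0242e+01,  7.2000e-02,  3.3000e-02,
       -0.0000e+00]), 'tool_pos': array([0.236, 0.496, 0.215]), 'ee_rot': array([-3.139, -0.   ,  2.697]), 'wrist_force': array([-0.323, -0.41 , -1.191]), 'wrist_torque': array([0.002, 0.033, 0.037]), 'finger_force': np.float64(0.0), 'width': np.float64(0.094)} 0.011
top [[448.7423370673198, 0.0, 251.39794910926537], [0.0, 448.7423370673198, 190.42052464912402], [0.0, 0.0, 1.0]] [[0.028, -0.9978, 0.06, 0.4144], [-0.9995, -0.0289, -0.0128, 0.0134], [0.0145, -0.0596, -0.9981, 1.4664], [0.0, 0.0, 0.0, 1.0]]
side [[397.71110996270033, 0.0, 259.88774724313913], [0.0, 397.71110996270033, 191.10440541360168], [0.0, 0.0, 1.0]] [[0.9975, -0.0343, 0.061, 0.434], [-0.0671, -0.7177, 0.6932, -0.7143], [0.02, -0.6955, -0.7182, 0.8418], [0.0, 0.0, 0.0, 1.0]]
```

View pics/top0.png

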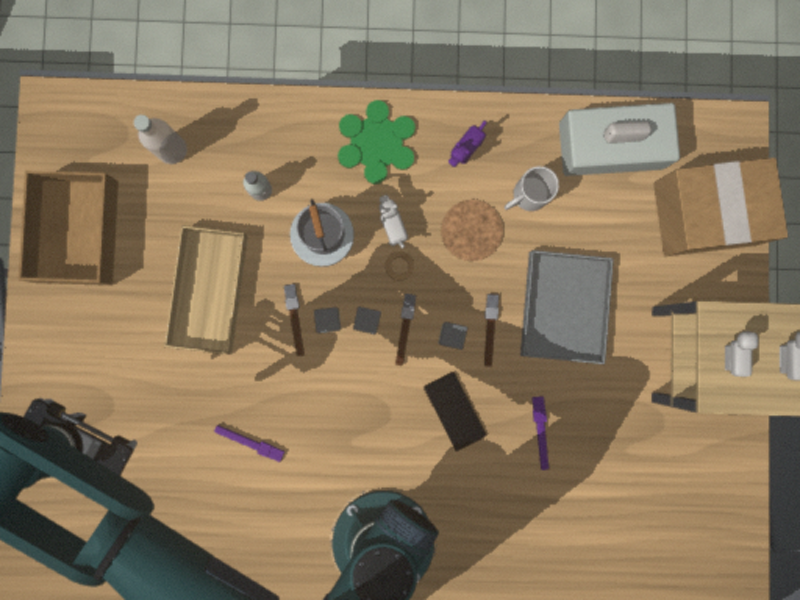

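View pics/side0.png

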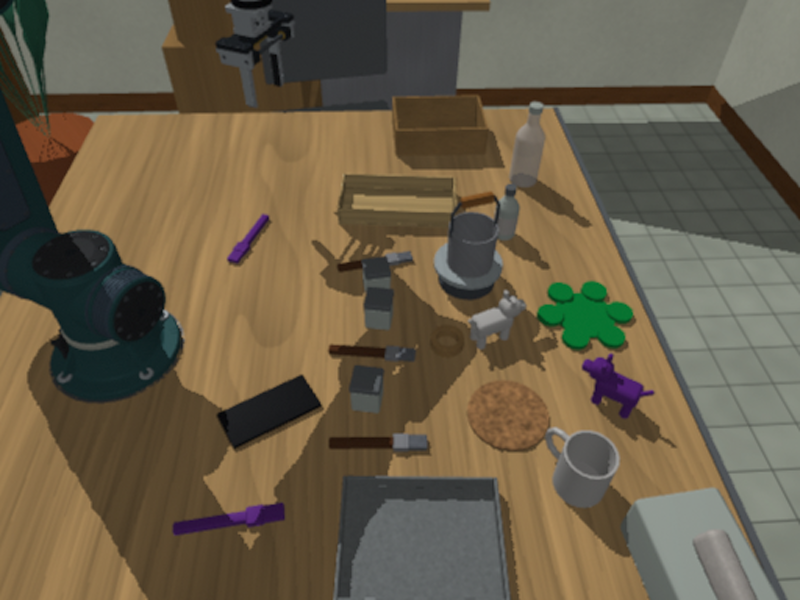

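The top view (800x600) shows the can on the turntable at (322,233), the dog at (393,220) and the mat at (472,230). The tray is at (567,305) and the plywood box at (207,290). The brushes are at (293,320), (405,328) and (490,328), and the tubs at (327,320), (367,320) and (453,335). The purple items are decoys.

```bash
cat > h.py <<'E'
from bench import robot, snapshot, spotter
import cv2, numpy as np
from scipy.spatial.transform import Rotation as R
def back(s,uv,z):
    uv=np.atleast_2d(uv).astype(float); K=s["camera_matrix"]; E=s["extrinsics"]
    d=np.c_[(uv-K[[0,1],[2,2]])/K[0,0],np.ones(len(uv))]@E[:3,:3].T
    t=(z-E[2,3])/d[:,2]; return (E[:3,3]+d*t[:,None])[:,:2]
def rect(s,m,z):
    c=max(cv2.findContours(m.astype(np.uint8),0,2)[0],key=cv2.contourArea)[:,0]
    p=back(s,c,z).astype(np.float32)
    (cx,cy),(a,b),th=cv2.minAreaRect(p*1000)
    if b>a:a,b,th=b,a,th+90
    return np.round([cx,cy,a,b,(th+90)%180-90],1)
Z=dict(pot_grip=.145,brush_tray=.03,tub_box=.04,brush0=.012,tub0=.062,dog=.05,mug=.085,tape=.02,glue=.12,pot=.085)
def seen(s,n,k=5):
    for d in spotter.trace(n,s)[:k]:
        m=d["region"]; col=s["img"][m].mean(0)
        print(n,round(d["conf"],2),d["box"],"rect mm",rect(s,m,Z[n]),"bgr",col.astype(int))
E
python3 - <<'E'
from h import *
s=snapshot("top")
for n in Z: seen(s,n)
g=s["img"]
hsv=cv2.cvtColor(g,cv2.COLOR_BGR2HSV)
cv2.imwrite("pics/c1.png",cv2.resize(g[100:250,100:400],(800,400),interpolation=cv2.INTER_CUBIC))
E
```

```text
pot_grip 0.81 [188.9, 129.6, 34.9, 34.2] rect mm [622.5 135.4  94.8  88.3  47. ] bgr [ 88  93 101]
brush_tray 0.73 [332.9, 164.7, 62.5, 66.8] rect mm [ 493.3 -362.6  222.8  176.    -3.5] bgr [111 113 112]
brush_tray 0.4 [189.4, 131.7, 31.9, 31.2] rect mm [640.7 147.7 101.   93.5  46.6] bgr [ 87  93 100]
tub_box 0.93 [106.0, 144.4, 51.4, 80.2] rect mm [506.  375.4 250.2 138.5  -5.2] bgr [ 97 132 153]
tub_box 0.58 [183.1, 183.8, 10.5, 44.7] rect mm [449.5 196.  138.3  26.    6.3] bgr [76 84 95]
tub_box 0.34 [155.1, 111.3, 13.9, 17.6] rect mm [723.  280.1  64.1  45.4  46.7] bgr [109 116 117]
brush0 0.85 [185.8, 183.2, 9.3, 45.0] rect mm [448.6 198.5 144.7  26.7   7.9] bgr [72 82 94]
brush0 0.75 [340.0, 253.4, 14.0, 48.0] rect mm [ 232.1 -319.4  148.1   27.7    8.1] bgr [88 51 79]
brush0 0.68 [310.8, 189.1, 8.9, 45.1] rect mm [ 442.6 -208.2  146.2   28.7   -5.2] bgr [74 81 91]
brush0 0.63 [255.5, 189.1, 7.0, 42.4] rect mm [437.3 -33.  147.3  23.6  -4.8] bgr [57 66 77]
brush0 0.63 [136.7, 270.1, 43.1, 25.2] rect mm [197.  281.9 149.2  25.6  67.3] bgr [121  69 107]
tub0 0.82 [279.9, 205.6, 19.1, 14.0] rect mm [ 428.9 -124.9   52.4   45.5   77.6] bgr [72 75 77]
tub0 0.62 [225.2, 196.8, 21.0, 16.1] rect mm [452.   46.7  46.8  46.5  79.3] bgr [71 74 76]
tub0 0.48 [203.2, 199.1, 16.9, 12.0] rect mm [450.9 126.6  50.   46.9 -88.1] bgr [71 75 77]
dog 0.83 [242.5, 126.6, 20.8, 31.4] rect mm [655.7  -1.2  99.3  39.3  20. ] bgr [159 164 168]
dog 0.55 [289.8, 77.0, 16.8, 30.3] rect mm [ 820.9 -151.7  111.5   40.2  -36.8] bgr [108  57  91]
mug 0.97 [325.7, 109.0, 30.5, 26.7] rect mm [ 717.1 -275.8  114.1   70.7  -43.3] bgr [130 135 139]
tape 0.59 [247.3, 162.9, 18.6, 15.4] rect mm [567.9 -15.   52.1  51.8   1.6] bgr [56 79 97]
glue 0.63 [157.8, 107.7, 14.2, 20.7] rect mm [706.4 265.9  67.   47.1  46.6] bgr [109 118 122]
pot 0.9 [190.1, 129.5, 29.4, 32.1] rect mm [631.8 141.4  99.2  89.8  51.6] bgr [ 86  92 100]
```

View pics/c1.png

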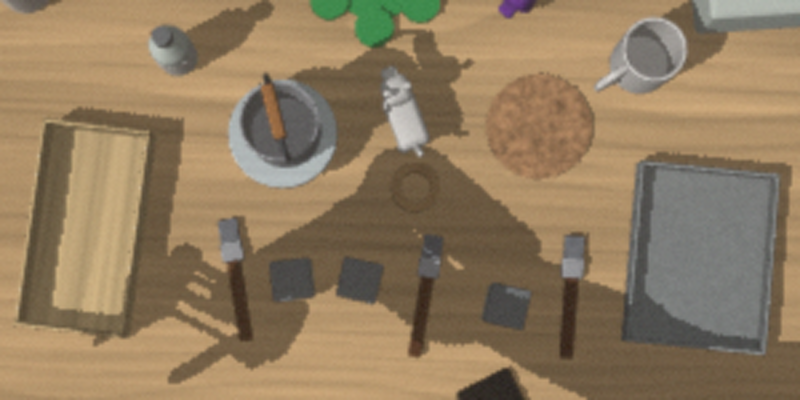

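Crop shows grip bar from (264,84) to (282,138), stand around (283,133), mat at (540,126) and the dog with its nose at the top (390,75), tail at (427,150).

```bash
cat >> h.py <<'E'
def plan(x,y,z,yaw,grip=None,half=True):
    """shift (mm) and turn from measured pose to target, yaw deg modulo 180 kept nearest to q6=0"""
    o=robot.get_obs(); p=o["tool_pos"]; r=R.from_euler("xyz",o["ee_rot"])
    q1=np.degrees(np.arctan2(y,x))
    if half: yaw-=180*np.round((yaw-q1-90)/180)
    T=R.from_euler("xyz",[180,0,yaw],degrees=True)
    print("sh",np.round(r.inv().apply(np.array([x,y,z])-p),4),"rot",np.round((r.inv()*T).as_rotvec(degrees=True),2),"q6t",round(q1+90-yaw), "now",np.round(p,4),"yaw",round(np.degrees(o["ee_rot"][2]),1),"t",round(float(o["time"]),1))
E
python3 - <<'E'
from h import *
def blob(m,near=None):
    n,l,st,c=cv2.connectedComponentsWithStats(m.astype(np.uint8))
    i=1+np.argmax(st[1:,4]); return l==i,c[i],st[i,4]
P={}
for n in("top","side"):
    s=snapshot(n); h=cv2.cvtColor(s["img"],cv2.COLOR_BGR2HSV).astype(int); H,S,V=h[...,0],h[...,1],h[...,2]
    tr=spotter.trace("pot",s)[0]; x,y,w,hh=map(int,tr["box"]); print(n,tr["box"],tr["conf"])
    roi=np.zeros(H.shape,bool); roi[max(0,y-15):y+hh+5,max(0,x-5):x+w+8]=1
    if n=="side": roi[y+20:]=0
    else:
        roi[:]=0; roi[127:155,195:213]=1
    m=roi&(H<14)&(S>120)&(V>60); b,c,a=blob(m); print("grip",c,a,back(s,c,.195),rect(s,b,.2)); P[n]=(s,c)
    if n=="top":
        E=s["extrinsics"]
        st=np.zeros(H.shape,bool); st[125:175,180:232]=1
        # light bluish-grey disc
        m=st&(S<60)&(V>110); b,c,a=blob(m); cn=max(cv2.findContours(b.astype(np.uint8),0,1)[0],key=cv2.contourArea)[:,0]
        hu=cv2.convexHull(cn)[:,0]; q=back(s,hu,.05); print("stand",cv2.minEnclosingCircle((q*1000).astype(np.float32)),len(hu))
        q=back(s,cv2.convexHull(cn)[:,0],.05); A=np.c_[2*q,np.ones(len(q))]; z=np.linalg.lstsq(A,(q**2).sum(1),rcond=None)[0]; print(z[:2],np.sqrt(z[2]+z[:2]@z[:2]))
        mt=np.zeros(H.shape,bool); mt[120:175,272:330]=1
        bgr=s["img"].astype(int); print("matcol",h[147,302],"table",h[140,275])
        m=mt&(H<13)&(S>60)&(V>80); b,c,a=blob(m); q=back(s,c,.005); print("mat",q,a,rect(s,b,.005))
        d=spotter.trace("dog",s)[0]["region"]; yy,xx=np.nonzero(d); q=back(s,np.c_[xx,yy],.05); print("dogmask",q.mean(0),len(q))
# triangulate grip
A=[];B=[]
for s,c in P.values():
    E=s["extrinsics"];K=s["camera_matrix"]; d=E[:3,:3]@np.r_[(c-K[[0,1],[2,2]])/K[0,0],1]; d/=np.linalg.norm(d); M=np.eye(3)-np.outer(d,d); A.append(M);B.append(M@E[:3,3])
X=np.linalg.solve(sum(A),sum(B)); print("tri",X,[np.linalg.norm(M@X-b) for M,b in zip(A,B)])
E
```

```text
top [184.7, 183.6, 10.5, 42.6] 0.4
grip [200.25 134.75] 4 [[0.64571132 0.14753727]] [644.4 147.1   6.4   2.6 -61.4]
stand ((624.7609252929688, 144.4224853515625), 65.43038940429688) 28
[0.62434559 0.14514375] 0.06417410959958288
matcol [ 14 112 150] table [ 16 101 175]Traceback (most recent call last):
  File "<stdin>", line 23, in <module>
  File "<stdin>", line 4, in blob
    return _wrapfunc(a, 'argmax', axis=axis, out=out, **kwds)
    return bound(*args, **kwds)
ValueError: attempt to get argmax of an empty sequence
```

```bash
python3 - <<'E'
from h import *
def blob(m):
    n,l,st,c=cv2.connectedComponentsWithStats(m.astype(np.uint8)); i=1+np.argmax(st[1:,4]); return l==i,c[i],st[i,4]
P={}
for n in("top","side"):
    s=snapshot(n); h=cv2.cvtColor(s["img"],cv2.COLOR_BGR2HSV).astype(int); H,S,V=h[...,0],h[...,1],h[...,2]
    roi=np.zeros(H.shape,bool)
    if n=="top": roi[127:157,196:212]=1
    else: roi[118:136,288:322]=1
    if n=="side": m=roi&(S>160)&(H<16)
    else: m=roi&(S>110)&(V>60)
    b,c,a=blob(m); print("grip",c,a,back(s,c,.195),rect(s,b,.195)); P[n]=(s,c)
    if n=="top":
        g=cv2.GaussianBlur(s["img"],(3,3),0)
        mask=np.full(H.shape,0,np.uint8); cv2.circle(mask,(302,147),30,2,-1); cv2.circle(mask,(302,147),24,3,-1);cv2.circle(mask,(302,147),16,1,-1)
        mask[mask==0]=0
        cv2.grabCut(s["img"][100:200,250:360].copy(),mk:=mask[100:200,250:360].copy(),None,np.zeros((1,65)),np.zeros((1,65)),4,1)
        b,c,a=blob((mk==1)|(mk==3)); full=np.zeros(H.shape,bool); full[100:200,250:360]=b
        print("mat",back(s,c+[250,100],.005),a,rect(s,full,.005))
        d=spotter.trace("dog",s)[0]["region"]; yy,xx=np.nonzero(d); q=back(s,np.c_[xx,yy],.05); print("dogmask",q.mean(0),len(q))
        D=s["img"]
A=[];B=[]
for s,c in P.values():
    E=s["extrinsics"];K=s["camera_matrix"]; d=E[:3,:3]@np.r_[(c-K[[0,1],[2,2]])/K[0,0],1]; d/=np.linalg.norm(d); M=np.eye(3)-np.outer(d,d); A.append(M);B.append(M@E[:3,3])
X=np.linalg.solve(sum(A),sum(B)); print("tri",X,[np.linalg.norm(M@X-b) for M,b in zip(A,B)])
a=cv2.resize(D[118:168,232:262],(360,600),interpolation=cv2.INTER_NEAREST); b=cv2.resize(s["img"][180:225,295:340],(440,440)); 
b=cv2.copyMakeBorder(b,0,160,0,0,0); cv2.imwrite("pics/dog.png",np.hstack([a,b]))
plan(X[0],X[1],.26,0)
E
```

```text
grip [201.94444444 140.95555556] 90 [[0.62800335 0.14209096]] [627.6 141.8  59.3  12.4  15.9]
mat [[ 0.65063065 -0.16776287]] 1273 [ 651.8 -167.7  132.   129.2  -88.3]
dogmask [0.65516799 0.00149148] 336
grip [305.04032258 127.34677419] 124 [[0.62638691 0.1424207 ]] [626.5 142.3  62.9  25.2  16.6]
tri [0.62713859 0.14213446 0.19527784] [np.float64(0.0008112113416228174), np.float64(0.00081121134162292)]
sh [-0.505  -0.1519 -0.0435] rot [ 1.000e-02  0.000e+00 -2.548e+01] q6t -77 now [0.2367 0.4965 0.2166] yaw 154.5 t 0.9
```

View pics/dog.png

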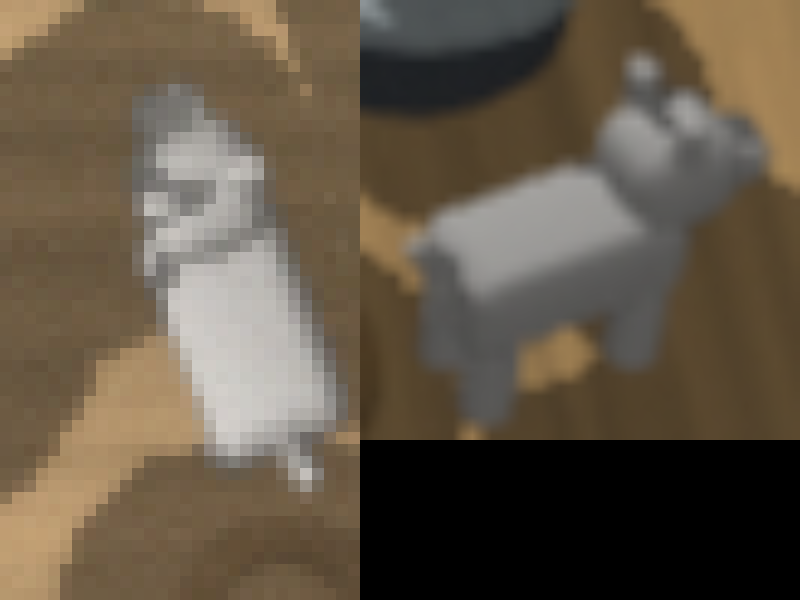

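Grip triangulates at z = 0.195, exactly as expected. The stand fits r = 65 mm and the mat 130 mm. The dog's back runs from rear (278,440) to front (215,265) in the crop.

```bash
python3 - <<'E'
from h import *
s=snapshot("top")
a=back(s,[[232+277/12,118+440/12],[232+217/12,118+263/12]],.056); d=a[1]-a[0]; print(a,np.hypot(*d),np.degrees(np.arctan2(d[1],d[0])),"origin",a.mean(0)+d/np.hypot(*d)*.009)
plan(.627,.142,.26,196,half=False)
E
```

```text
[[ 0.61275766 -0.01317898]
 [ 0.65932921  0.00396509]] 0.04962690066628421 20.209835767489654 origin [ 0.64448934 -0.00149781]
sh [-0.5049 -0.1521 -0.0435] rot [ 1.000e-02  0.000e+00 -4.148e+01] q6t -93 now [0.2367 0.4965 0.2165] yaw 154.5 t 0.9
```

{"op": "servo_tool", "data": {
  "commands": [-0.03,-0.01,-0.0435,0,0,-5,0.06,-0.09,-0.027,-0.0435,0,0,-10,0.06,-0.15,-0.045,-0.0435,0,0,-15,0.06,-0.21,-0.063,-0.0435,0,0,-20,0.06,-0.27,-0.081,-0.0435,0,0,-25,0.06,-0.33,-0.1,-0.0435,0,0,-30,0.06,-0.39,-0.118,-0.0435,0,0,-35,0.06,-0.45,-0.136,-0.0435,0,0,-41.5,0.06,-0.505,-0.152,-0.0435,0,0,-41.5,0.06,-0.505,-0.152,-0.0435,0,0,-41.5,0.06]
}}

```text
time: 2.2
tool_pos: [0.6293, 0.1384, 0.2577]
ee_rot: [-3.141, -0.003, -2.868]
wrist_force: [-0.9, 0.1, 0.3]
width: 0.0597
finger_force: 0.0
```

```bash
python3 - <<'E'
from h import *
plan(.627,.142,.187,196,half=False)
s=snapshot("wrist"); cv2.imwrite("pics/w1.png",s["img"]); print(s["hand_eye"],s["camera_matrix"])
E
```

```text
sh [0.001  0.0041 0.0707] rot [-0.02 -0.15 -0.31] q6t -93 now [0.6293 0.1384 0.2577] yaw -164.3 t 2.2
[[-6.26828306e-04 -9.58360698e-01 -2.85559764e-01  8.35793391e-02]
 [ 9.99999784e-01 -5.44033641e-04 -3.69266692e-04  7.31486339e-04]
 [ 1.98536567e-04 -2.85559934e-01  9.58360832e-01 -1.67938384e-01]
 [ 0.00000000e+00  0.00000000e+00  0.00000000e+00  1.00000000e+00]] [[297.31863964   0.         253.96573707]
 [  0.         297.31863964 191.17809768]
 [  0.           0.           1.        ]]
```

View pics/w1.png

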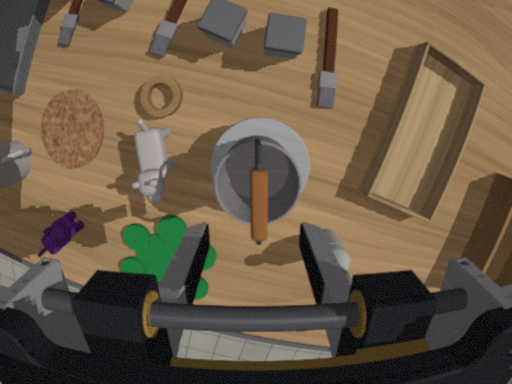

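Wrist view: grip bar centred around (259,204), aligned with the tool x axis and between the fingers.

{"op": "servo_tool", "data": {
  "commands": [0.001,0.004,0.02,0,0,0,0.06,0.001,0.004,0.045,0,0,0,0.05,0.001,0.004,0.07,0,0,0,0.05,0.001,0.004,0.07,0,0,0,0.05,0.001,0.004,0.07,0,0,0,0,0.001,0.004,0.07,0,0,0,0,0.001,0.004,0.07,0,0,0,0,0.001,0.004,0.07,0,0,0,0,0.001,0.004,0.05,0,0,0,0,0.001,0.004,0.02,0,0,0,0]
}}

```text
time: 3.5
tool_pos: [0.6239, 0.1454, 0.2375]
ee_rot: [3.14, -0.006, -2.862]
wrist_force: [0.5, 1.2, -4.4]
width: 0.014
finger_force: 30.0
```

```bash
cat >> h.py <<'E'
def wback(s,o,uv,z):
    K=s["camera_matrix"];uv=np.atleast_2d(uv).astype(float);v=(uv-K[[0,1],[2,2]]);r=np.hypot(*v.T)
    t=r/K[0,0]; d=np.c_[v/r[:,None]*np.sin(t)[:,None],np.cos(t)]
    X=s["hand_eye"]; Rt=R.from_euler("xyz",o["ee_rot"]).as_matrix()
    d=d@X[:3,:3].T@Rt.T; c=Rt@X[:3,3]+o["tool_pos"]; return (c+d*((z-c[2])/d[:,2])[:,None])[:,:2]
E
python3 - <<'E'
from h import *
# tool pos relative to can axis: grip taken at (.627,.142); target: can centre on mat
plan(.651,-.168,.24,196,half=False); plan(.651,-.168,.145,196,half=False); print(robot.get_obs()["wrist_force"],robot.get_obs()["width"])
E
```

```text
sh [ 0.0604 -0.3087 -0.0026] rot [ 0.07 -0.34  0.01] q6t -120 now [0.6239 0.1454 0.2375] yaw -164.0 t 3.5
sh [ 0.0598 -0.3089  0.0924] rot [ 0.07 -0.34  0.01] q6t -120 now [0.6239 0.1454 0.2375] yaw -164.0 t 3.5
[ 0.50925244  1.16375688 -4.43894891] 0.013963388188191643
```

{"op": "servo_tool", "data": {
  "commands": [0,0,-0.05,0,0,0,0,0.005,-0.03,-0.06,0,0,0,0,0.015,-0.08,-0.06,0,0,0,0,0.026,-0.135,-0.06,0,0,0,0,0.037,-0.19,-0.06,0,0,0,0,0.048,-0.245,-0.06,0,0,0,0,0.056,-0.29,-0.06,0,0,0,0,0.0615,-0.309,-0.06,0,0,0,0,0.0615,-0.309,-0.03,0,0,0,0,0.0615,-0.309,-0.01,0,0,0,0]
}}

```text
time: 4.75
tool_pos: [0.6507, -0.1677, 0.2477]
ee_rot: [3.139, -0.002, -2.862]
wrist_force: [-0.8, -0.4, -3.6]
width: 0.0137
finger_force: 30.0
```

{"op": "servo_tool", "data": {
  "commands": [0,0,0,0,0,0,0,0,0,0,0,0,0,0]
}}

```text
time: 5.0
tool_pos: [0.6515, -0.1678, 0.2508]
ee_rot: [-3.141, 0.001, -2.861]
wrist_force: [-0.7, 1.2, -3.3]
width: 0.0139
finger_force: 30.0
```

```bash
python3 - <<'E'
from h import *
plan(.649,-.1686,.145,196,half=False); o=robot.get_obs(); print(o["wrist_force"],o["width"])
s=snapshot("top"); x=spotter.trace("pot",s); print([(d["conf"],d["box"]) for d in x[:2]])
s=snapshot("side"); cv2.imwrite("pics/s2.png",s["img"][100:384,150:512])
E
```

```text
sh [ 2.700e-03 -1.000e-04  1.058e-01] rot [-0.01  0.05  0.06] q6t -121 now [ 0.6515 -0.1678  0.2508] yaw -163.9 t 5.0
[-0.74527301  1.20710146 -3.26412345] 0.013915235372273895
[(0.7, [299.0, 137.9, 29.0, 18.0]), (0.37, [103.4, 145.3, 52.6, 77.8])]
```

View pics/s2.png

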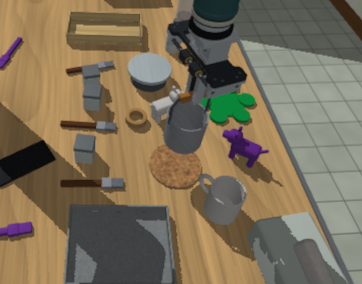

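The side view shows the can upright in the grip above the mat, with the dog undisturbed.

{"op": "servo_tool", "data": {
  "commands": [0.002,0,0.04,0,0,0,0,0.0025,0,0.07,0,0,0,0,0.0025,0,0.09,0,0,0,0,0.0025,0,0.098,0,0,0,0,0.0025,0,0.101,0,0,0,0,0.0025,0,0.103,0,0,0,0,0.0025,0,0.103,0,0,0,0]
}}

```text
time: 6.02
tool_pos: [0.6492, -0.1692, 0.148]
ee_rot: [-3.141, 0.001, -2.862]
wrist_force: [0.2, 0.2, -3.1]
width: 0.0136
finger_force: 30.0
```

{"op": "servo_tool", "data": {
  "commands": [0,0,0.002,0,0,0,0,0,0,0.003,0,0,0,0,0,0,0.004,0,0,0,0,0,0,0.004,0,0,0,0]
}}

```text
time: 6.52
tool_pos: [0.6492, -0.1694, 0.1451]
ee_rot: [-3.14, 0.002, -2.862]
wrist_force: [-2.3, -0.8, 6.0]
width: 0.0136
finger_force: 30.0
```

{"op": "servo_tool", "data": {
  "commands": [0,0,0,0,0,0,0.05,0,0,0,0,0,0,0.05,0,0,0,0,0,0,0.05,0,0,-0.04,0,0,0,0.05,0,0,-0.08,0,0,0,0.05,0,0,-0.08,0,0,0,0.06,0,0,-0.08,0,0,0,0.06]
}}

```text
time: 7.4
tool_pos: [0.6485, -0.169, 0.2217]
ee_rot: [3.141, -0.001, -2.862]
wrist_force: [-0.3, -1.4, -0.5]
width: 0.0596
finger_force: 0.0
```

```bash
python3 - <<'E'
from h import *
plan(.6355,-.0046,.2,200,half=False)
s=snapshot("top"); x=spotter.trace("pot",s); print([(d["conf"],d["box"],rect(s,d["region"],.09)) for d in x[:2]])
for n in("dog","brush0","tub0"): seen(s,n)
E
```

```text
sh [-0.0329  0.1616  0.0218] rot [ 0.06 -0.06 -3.98] q6t -110 now [ 0.6485 -0.169   0.2217] yaw -164.0 t 7.4
[(0.71, [297.5, 130.5, 24.6, 29.4], array([ 624.9, -179.1,   90. ,   44.8,  -59.6]))]
dog 0.79 [243.0, 124.0, 16.9, 36.9] rect mm [655.6   2.  113.6  39.   21.2] bgr [175 182 186]
dog 0.76 [289.3, 78.8, 19.7, 26.8] rect mm [ 819.2 -151.9  108.9   42.   -36. ] bgr [113  61  96]
brush0 0.83 [184.2, 182.0, 9.3, 46.2] rect mm [452.4 197.  145.9  24.4  11.5] bgr [ 89 100 116]
brush0 0.77 [340.8, 255.1, 12.6, 46.8] rect mm [ 231.6 -315.8  147.4   26.5    3.1] bgr [132  70 112]
brush0 0.62 [137.6, 272.5, 44.4, 22.8] rect mm [196.2 283.2 149.9  28.   71.6] bgr [128  75 115]
brush0 0.58 [256.8, 191.2, 10.4, 38.6] rect mm [440.9 -32.6 142.   28.   -6.6] bgr [ 90 100 116]
tub0 0.81 [201.2, 198.6, 16.9, 12.9] rect mm [450.9 126.6  50.   47.  -88.1] bgr [117 120 122]
tub0 0.71 [225.3, 193.0, 22.4, 19.5] rect mm [452.   47.1  48.1  47.5 -10.9] bgr [117 119 120]
```

{"op": "servo_tool", "data": {
  "commands": [-0.006,0.03,0,0,0,-1,0.065,-0.017,0.08,0.02,0,0,-4,0.065,-0.028,0.13,0.03,0,0,-4,0.065,-0.033,0.1615,0.04,0,0,-4,0.065,-0.033,0.1615,0.06,0,0,-4,0.065,-0.033,0.1615,0.06,0,0,-4,0.065,-0.033,0.1615,0.06,0,0,-4,0.065]
}}

```text
time: 8.52
tool_pos: [0.6361, -0.0051, 0.1632]
ee_rot: [3.142, 0.0, -2.793]
wrist_force: [-0.2, 0.4, -0.8]
width: 0.0652
finger_force: 0.0
```

```bash
python3 - <<'E'
from h import *
plan(.6355,-.0046,.037,200,half=False)
o=robot.get_obs();s=snapshot("wrist"); np.save("w.npy",s["img"]); cv2.imwrite("pics/w3.png",s["img"][:, 80:440])
E
```

```text
sh [0.0003 0.0007 0.1262] rot [ 0.    0.   -0.02] q6t -110 now [ 0.6361 -0.0051  0.1632] yaw -160.0 t 8.5
```

View pics/w3.png

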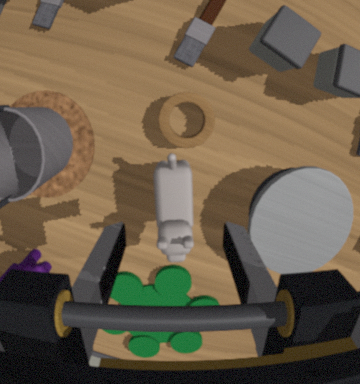

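The dog's back spans about (175,163)–(177,221) in the crop, midway between the fingers.

```bash
python3 - <<'E'
from h import *
s=snapshot("wrist");o=robot.get_obs()
a=wback(s,o,[[255,164],[257,221],[253,200]],.056);print(a,np.hypot(*(a[1]-a[0])), (a[0]+a[1])/2)
E
```

```text
[[ 0.60966713 -0.01348065]
 [ 0.6634899   0.00822405]
 [ 0.64399013 -0.00308183]] 0.05803433384454398 [ 0.63657852 -0.0026283 ]
```

{"op": "servo_tool", "data": {
  "commands": [0,0,0.04,0,0,0,0.065,0,0,0.08,0,0,0,0.065,0,0,0.11,0,0,0,0.065,0,0,0.126,0,0,0,0.065,0,0,0.126,0,0,0,0.065,0,0,0.126,0,0,0,0.02,0,0,0.126,0,0,0,0.02,0,0,0.126,0,0,0,0.02,0,0,0.126,0,0,0,0.02,0,0,0.126,0,0,0,0.02]
}}

```text
time: 9.88
tool_pos: [0.6367, -0.005, 0.0383]
ee_rot: [-3.141, 0.002, -2.792]
wrist_force: [-0.0, -1.6, 4.5]
width: 0.0378
finger_force: 29.8
```

{"op": "servo_tool", "data": {
  "commands": [0,0,-0.03,0,0,0,0.02,0,0,-0.08,0,0,0,0.02,0,0,-0.12,0,0,0,0.02,0,0,-0.12,0,0,0,0.02,0,0,-0.12,0,0,0,0.02]
}}

```text
time: 10.5
tool_pos: [0.6348, -0.0046, 0.1543]
ee_rot: [3.14, -0.004, -2.792]
wrist_force: [0.8, -0.3, -2.6]
width: 0.0376
finger_force: 30.0
```

```bash
python3 - <<'E'
from h import *
# dog origin target (.6245,.1447), tool sits at dog x=-9mm; yaw 200 -> tool +x = -dog x
c,s_=np.cos(np.radians(20)),np.sin(np.radians(20))
plan(.6245-.009*c,.1447-.009*s_,.16,200,half=False);plan(.6245-.009*c,.1447-.009*s_,.087,200,half=False)
E
```

```text
sh [-0.0324  0.1438 -0.0056] rot [ 0.11 -0.21  0.02] q6t -97 now [ 0.6348 -0.0046  0.1543] yaw -160.0 t 10.5
sh [-0.0327  0.1437  0.0674] rot [ 0.11 -0.21  0.02] q6t -97 now [ 0.6348 -0.0046  0.1543] yaw -160.0 t 10.5
```

{"op": "servo_tool", "data": {
  "commands": [-0.007,0.03,-0.006,0,0,0,0.02,-0.018,0.08,-0.006,0,0,0,0.02,-0.028,0.125,-0.006,0,0,0,0.02,-0.0325,0.144,-0.006,0,0,0,0.02,-0.0325,0.144,0.02,0,0,0,0.02,-0.0325,0.144,0.045,0,0,0,0.02,-0.0325,0.144,0.058,0,0,0,0.02,-0.0325,0.144,0.063,0,0,0,0.02,-0.0325,0.144,0.063,0,0,0,0.02,-0.0325,0.144,0.063,0,0,0,0.02]
}}

```text
time: 11.75
tool_pos: [0.6175, 0.1411, 0.0941]
ee_rot: [-3.141, 0.0, -2.793]
wrist_force: [0.2, -0.7, -0.0]
width: 0.0379
finger_force: 30.0
```

```bash
python3 - <<'E'
from h import *
plan(.616,.1416,.087,200,half=False); print(robot.get_obs()["wrist_force"])
s=snapshot("side"); i=s["img"][90:210,250:370]; w=snapshot("wrist")["img"]
cv2.imwrite("pics/sw.png",np.hstack([cv2.resize(i,(384,384)),w[:,80:440]]))
E
```

```text
sh [0.0012 0.0009 0.0071] rot [-0.02  0.02 -0.02] q6t -97 now [0.6175 0.1411 0.0941] yaw -160.0 t 11.8
[ 0.16921267 -0.71368894 -0.01922054]
```

View pics/sw.png

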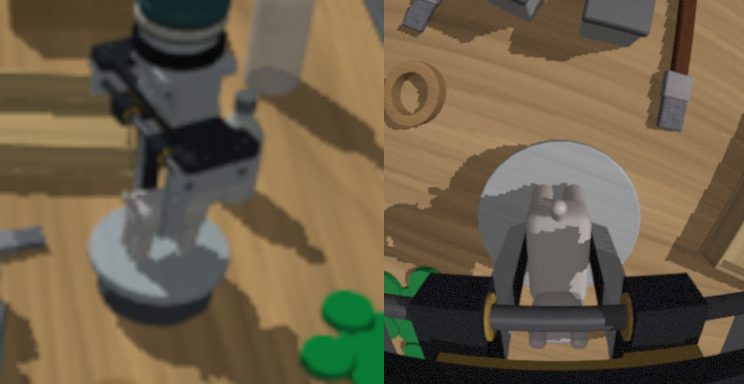

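The dog hangs upright over the disc, with its tail towards the top of the wrist image. Lowering gently.

{"op": "servo_tool", "data": {
  "commands": [0.001,0.001,0.003,0,0,0,0.02,0.001,0.001,0.005,0,0,0,0.02,0.001,0.001,0.006,0,0,0,0.02,0.001,0.001,0.006,0,0,0,0.02]
}}

```text
time: 12.35
tool_pos: [0.6173, 0.1414, 0.0936]
ee_rot: [-3.139, 0.005, -2.793]
wrist_force: [-6.1, -3.9, 15.6]
width: 0.0383
finger_force: 30.0
```

{"op": "servo_tool", "data": {
  "commands": [0,0,-0.004,0,0,0,0.02,0,0,-0.004,0,0,0,0.02]
}}

```text
time: 12.6
tool_pos: [0.6168, 0.1423, 0.0938]
ee_rot: [-3.141, 0.003, -2.792]
wrist_force: [-1.6, -1.5, 7.2]
width: 0.038
finger_force: 30.0
```

{"op": "servo_tool", "data": {
  "commands": [0,0,-0.002,0,0,0,0.04,0,0,-0.002,0,0,0,0.045,0,0,-0.002,0,0,0,0.055,0,0,-0.002,0,0,0,0.06,0,0,-0.04,0,0,0,0.065,0,0,-0.09,0,0,0,0.065,0,0,-0.12,0,0,0,0.065,0,0,-0.12,0,0,0,0.065]
}}

```text
time: 13.6
tool_pos: [0.6175, 0.1425, 0.2156]
ee_rot: [-3.14, 0.007, -2.792]
wrist_force: [0.6, -0.5, -0.8]
width: 0.0651
finger_force: 0.0
```

```bash
python3 - <<'E'
from h import *
plan(.616,.1416,.087,200,half=False)
s=snapshot("side"); i=s["img"][90:210,250:370]; o=robot.get_obs(); w=snapshot("wrist")["img"]
cv2.imwrite("pics/sw2.png",np.hstack([cv2.resize(i,(384,384)),w[:,80:440]]))
E
```

```text
sh [ 0.0026 -0.0002  0.1286] rot [-0.08  0.4   0.02] q6t -97 now [0.6175 0.1425 0.2156] yaw -160.0 t 13.6
```

View pics/sw2.png

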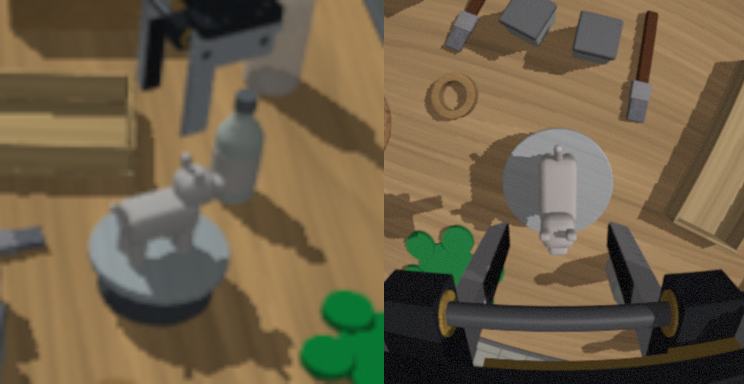

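The dog stands upright on the disc. Its back runs from rear (558,152) to front (557,212), and the disc centre is at about (558,182) in the right panel. Next I check its centring and re-measure the brushes and tubs.

```bash
python3 - <<'E'
from h import *
o=robot.get_obs();s=snapshot("wrist")
a=wback(s,o,[[254,152],[253,212]],.106); d=a[1]-a[0]; print(a,np.hypot(*d),"origin",a.mean(0)+.009*d/np.hypot(*d)); print("stand",wback(s,o,[254,182],.05))
s=snapshot("top"); d=spotter.trace("dog",s)[0]; print(d["conf"],rect(s,d["region"],.1),"before rect center-origin: ~ (.0112,.0035)")
for n in("brush0","tub0","brush_tray","tub_box"): seen(s,n)
plan(.45,.1266,.2,90)
E
```

```text
[[0.57745704 0.12910995]
 [0.6333203  0.14838086]] 0.05909375710094641 origin [0.61389666 0.14168037]
stand [[0.61832328 0.14399011]]
0.66 [602.3 145.5  40.1  21.4   1.9] before rect center-origin: ~ (.0112,.0035)
brush0 0.72 [309.2, 187.7, 7.9, 47.7] rect mm [ 441.  -210.2  149.2   26.     1.1] bgr [ 87  96 111]
brush0 0.7 [255.0, 191.8, 11.2, 42.5] rect mm [439.6 -30.4 145.3  30.4  -8. ] bgr [ 92 103 120]
brush0 0.68 [341.5, 255.1, 10.3, 47.8] rect mm [ 231.6 -315.6  147.2   26.6    2.9] bgr [135  71 115]
brush0 0.63 [137.8, 271.7, 38.4, 20.0] rect mm [204.7 292.4 120.3  28.2  65.3] bgr [129  79 118]
brush0 0.55 [185.0, 185.6, 2.3, 1.5] rect mm [513.2 208.9   9.7   6.5 -88.3] bgr [122 118 117]
tub0 0.8 [281.1, 207.1, 17.9, 12.5] rect mm [ 427.7 -126.9   48.5   43.7   82.2] bgr [122 123 123]
tub0 0.55 [227.0, 195.6, 20.1, 16.7] rect mm [451.8  46.6  46.6  46.6  80.4] bgr [122 123 122]
brush_tray 0.6 [332.7, 162.2, 64.0, 70.7] rect mm [ 493.3 -362.8  219.3  175.1   -4.1] bgr [85 87 88]
tub_box 0.86 [106.3, 144.4, 51.5, 81.6] rect mm [506.2 375.1 249.7 139.5  -5.2] bgr [109 147 170]
tub_box 0.26 [308.4, 188.8, 10.6, 45.7] rect mm [ 440.2 -206.3  140.6   25.7   -2.9] bgr [ 84  96 112]
tub_box 0.2 [290.3, 129.9, 32.8, 32.4] rect mm [ 650.4 -172.   107.8   90.9  -43.5] bgr [ 94 100 108]
sh [0.1609 0.042  0.0111] rot [-9.0000e-02 -1.0000e-01  1.1001e+02] q6t 16 now [0.6155 0.1422 0.2107] yaw -160.0 t 14.1
```

{"op": "servo_tool", "data": {
  "commands": [0.03,0.008,0,0,0,10.5,0.07,0.08,0.022,0,0,0,21,0.07,0.13,0.036,0,0,0,31.5,0.07,0.161,0.044,0,0,0,42,0.07,0.161,0.044,0,0,0,52.5,0.07,0.161,0.044,0.01,0,0,63,0.07,0.161,0.044,0.02,0,0,73.5,0.07,0.161,0.044,0.03,0,0,84,0.07,0.161,0.044,0.04,0,0,94.5,0.07,0.161,0.044,0.05,0,0,105,0.07]
}}

```text
time: 15.3
tool_pos: [0.4495, 0.1285, 0.1615]
ee_rot: [-3.141, -0.0, 1.652]
wrist_force: [0.1, 0.2, -0.7]
width: 0.07
finger_force: 0.0
```

{"op": "servo_tool", "data": {
  "commands": [0,0,0,0,0,3,0.07,0,0,0,0,0,3,0.07]
}}

```text
time: 15.55
tool_pos: [0.4494, 0.1285, 0.1617]
ee_rot: [-3.141, -0.0, 1.607]
wrist_force: [-0.1, 0.2, -0.9]
width: 0.0702
finger_force: 0.0
```

```bash
python3 - <<'E'
from h import *
plan(.451,.1285,.046,92)
o=robot.get_obs();s=snapshot("wrist"); cv2.imwrite("pics/w5.png",s["img"])
for d in spotter.trace("tub0",s)[:4]:
    c=max(cv2.findContours(d["region"].astype(np.uint8),0,2)[0],key=cv2.contourArea)[:,0]
    print(d["conf"],d["box"],cv2.minAreaRect((wback(s,o,c,.062)*1000).astype(np.float32)))
E
```

```text
sh [-1.000e-04  1.600e-03  1.157e-01] rot [-0.02 -0.    0.06] q6t 14 now [0.4494 0.1285 0.1617] yaw 92.1 t 15.6
0.83 [214.3, 331.5, 36.8, 26.0] ((429.4394836425781, -72.4002456665039), (53.68706512451172, 44.26152801513672), 86.95536804199219)
0.81 [227.7, 222.9, 47.9, 68.6] ((452.6129150390625, 59.96240234375), (70.3690414428711, 48.241024017333984), 79.33956146240234)
0.58 [229.9, 162.6, 53.1, 62.2] ((448.2248840332031, 132.86932373046875), (47.57025909423828, 56.76709747314453), 8.482925415039062)
```

View pics/w5.png

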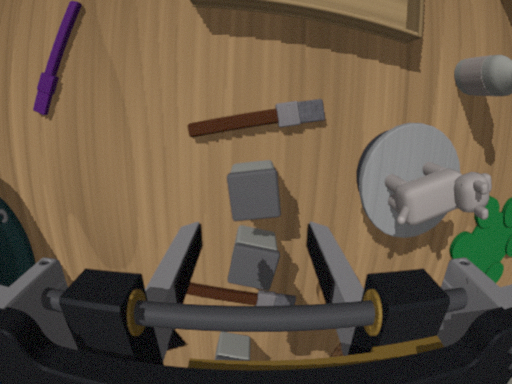

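{"op": "servo_tool", "data": {
  "commands": [0,0.0015,0.04,0,0,0,0.07,0,0.0015,0.08,0,0,0,0.07,0,0.0015,0.105,0,0,0,0.07,0,0.0015,0.1135,0,0,0,0.07,0,0.0015,0.1135,0,0,0,0.07,0,0.0015,0.1135,0,0,0,0.03,0,0.0015,0.1135,0,0,0,0.03,0,0.0015,0.1135,0,0,0,0.03,0,0.0015,0.1135,0,0,0,0.03]
}}

```text
time: 16.77
tool_pos: [0.4517, 0.1287, 0.0496]
ee_rot: [3.14, -0.0, 1.606]
wrist_force: [-1.5, -0.3, 5.0]
width: 0.0482
finger_force: 29.2
```

{"op": "servo_tool", "data": {
  "commands": [0,0,-0.03,0,0,0,0.03,0,0,-0.08,0,0,0,0.03,0,0,-0.1,0,0,0,0.03,0,0,-0.1,0,0,0,0.03,0,0,-0.1,0,0,0,0.03]
}}

```text
time: 17.4
tool_pos: [0.4502, 0.1284, 0.1468]
ee_rot: [-3.139, 0.0, 1.606]
wrist_force: [0.3, 0.3, -1.7]
width: 0.0483
finger_force: 29.2
```

```bash
python3 - <<'E'
from h import *
plan(.5807,.3722,.15,84.8)
print(robot.get_obs()["width"])
E
```

```text
sh [ 0.2391  0.139  -0.0037] rot [-0.15  0.03  7.22] q6t 38 now [0.4502 0.1284 0.1468] yaw 92.0 t 17.4
0.04831749022775346
```

{"op": "servo_tool", "data": {
  "commands": [0.03,0.018,-0.004,0,0,3,0.03,0.08,0.046,-0.004,0,0,7,0.03,0.13,0.076,-0.004,0,0,7,0.03,0.18,0.105,-0.004,0,0,7,0.03,0.225,0.13,-0.004,0,0,7,0.03,0.239,0.139,-0.004,0,0,7,0.03,0.239,0.139,0.03,0,0,7,0.03,0.239,0.139,0.065,0,0,7,0.03,0.239,0.139,0.082,0,0,7,0.03,0.239,0.139,0.082,0,0,7,0.03]
}}

```text
time: 18.65
tool_pos: [0.5801, 0.3714, 0.0633]
ee_rot: [-3.137, 0.003, 1.484]
wrist_force: [0.4, 0.2, -0.7]
width: 0.0487
finger_force: 29.2
```

{"op": "servo_tool", "data": {
  "commands": [0,0,0.005,0,0,0,0.03,0,0,0.007,0,0,0,0.03,0,0,0.007,0,0,0,0.03]
}}

```text
time: 19.02
tool_pos: [0.582, 0.3725, 0.0605]
ee_rot: [3.14, -0.001, 1.484]
wrist_force: [0.4, -0.5, -1.3]
width: 0.0483
finger_force: 29.2
```

```bash
python3 - <<'E'
from h import *
plan(.5807,.3722,.054,84.8)
s=snapshot("top"); cv2.imwrite("pics/t6.png",cv2.resize(s["img"][100:240,80:360],(800,400)))
E
```

```text
sh [-0.0004 -0.0013  0.0065] rot [ 0.08 -0.05  0.21] q6t 38 now [0.582  0.3725 0.0605] yaw 85.0 t 19.0
```

View pics/t6.png

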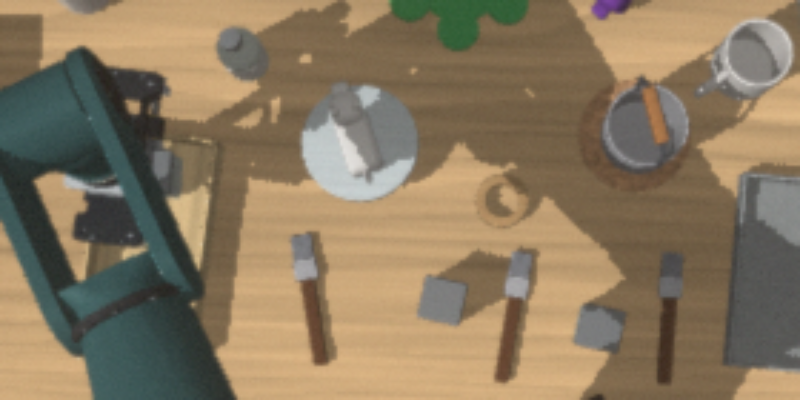

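Good top view: the dog is near the middle of the disc and the can is on the mat. The remaining tubs are at (443,300) and (600,327), with the arm over the box.

{"op": "servo_tool", "data": {
  "commands": [0,-0.001,0.004,0,0,0,0.03,0,-0.001,0.006,0,0,0,0.03,0,-0.001,0.006,0,0,0,0.03,0,-0.001,0.006,0,0,0,0.06,0,-0.001,0.006,0,0,0,0.06,0,-0.001,0.006,0,0,0,0.06,0,-0.001,-0.04,0,0,0,0.06,0,-0.001,-0.09,0,0,0,0.07,0,-0.001,-0.1,0,0,0,0.07,0,-0.001,-0.1,0,0,0,0.07]
}}

```text
time: 20.32
tool_pos: [0.5809, 0.3725, 0.16]
ee_rot: [3.14, -0.001, 1.484]
wrist_force: [0.7, 0.8, -0.0]
width: 0.07
finger_force: 0.0
```

```bash
python3 - <<'E'
from h import *
s=snapshot("top")
for n in("brush0","tub0"): seen(s,n)
plan(.4517,.0475,.16,79.5)
E
```

```text
brush0 0.79 [309.3, 188.7, 7.8, 46.2] rect mm [ 441.  -210.2  149.2   26.     1.1] bgr [66 76 90]
brush0 0.76 [253.7, 190.3, 10.9, 43.2] rect mm [439.1 -32.7 144.6  24.6  -5.6] bgr [ 94 105 122]
brush0 0.64 [341.3, 252.5, 10.6, 49.1] rect mm [ 233.2 -314.4  149.9   32.4    0.9] bgr [129  80 121]
brush0 0.61 [182.9, 183.8, 9.2, 42.8] rect mm [451.7 199.5 144.9  24.3   8.4] bgr [ 91 102 119]
tub0 0.74 [280.1, 205.4, 20.9, 17.1] rect mm [ 427.7 -125.1   51.6   47.8   77.6] bgr [120 123 124]
tub0 0.66 [226.4, 192.8, 18.8, 21.1] rect mm [453.7  48.2  54.1  52.  -14.3] bgr [118 124 129]
tub0 0.59 [127.4, 152.7, 20.4, 18.5] rect mm [582.1 366.1  56.8  53.6 -88.3] bgr [109 112 113]
sh [-0.3342 -0.0992 -0.0023] rot [-0.23  0.16  5.51] q6t 17 now [0.5796 0.3718 0.1564] yaw 85.0 t 20.5
```

{"op": "servo_tool", "data": {
  "commands": [-0.03,-0.009,-0.005,0,0,2,0.07,-0.08,-0.024,-0.005,0,0,6,0.07,-0.135,-0.04,-0.005,0,0,6,0.07,-0.19,-0.056,-0.005,0,0,6,0.07,-0.245,-0.072,-0.005,0,0,6,0.07,-0.3,-0.089,0,0,0,6,0.07,-0.334,-0.099,0.01,0,0,6,0.07,-0.334,-0.099,0.03,0,0,6,0.07,-0.334,-0.099,0.04,0,0,6,0.07,-0.334,-0.099,0.04,0,0,6,0.07]
}}

```text
time: 21.72
tool_pos: [0.4519, 0.0485, 0.1177]
ee_rot: [-3.138, 0.001, 1.38]
wrist_force: [-0.4, 0.4, -0.1]
width: 0.0702
finger_force: 0.0
```

```bash
python3 - <<'E'
from h import *
plan(.452,.0475,.048,79)
E
```

```text
sh [-0.001   0.0006  0.0697] rot [-0.21  0.03  0.04] q6t 17 now [0.4519 0.0485 0.1177] yaw 79.0 t 21.7
```

{"op": "servo_tool", "data": {
  "commands": [0,0,0.04,0,0,0,0.07,0,0,0.06,0,0,0,0.07,0,0,0.068,0,0,0,0.07,0,0,0.068,0,0,0,0.07,0,0,0.068,0,0,0,0.03,0,0,0.068,0,0,0,0.03,0,0,0.068,0,0,0,0.03,0,0,0.068,0,0,0,0.03]
}}

```text
time: 22.72
tool_pos: [0.4534, 0.0483, 0.0523]
ee_rot: [3.14, -0.0, 1.379]
wrist_force: [-0.5, 1.0, 3.0]
width: 0.048
finger_force: 30.0
```

{"op": "servo_tool", "data": {
  "commands": [0,0,-0.03,0,0,0,0.03,0,0,-0.08,0,0,0,0.03,0,0,-0.11,0,0,0,0.03,0,0,-0.11,0,0,0,0.03,0,0,-0.11,0,0,0,0.03]
}}

```text
time: 23.35
tool_pos: [0.452, 0.0482, 0.1596]
ee_rot: [-3.139, 0.0, 1.379]
wrist_force: [-0.3, -1.0, -1.7]
width: 0.048
finger_force: 30.0
```

```bash
python3 - <<'E'
from h import *
plan(.506,.379,.16,84.8)
print(robot.get_obs()["width"])
E
```

```text
sh [ 0.335  -0.0101 -0.0005] rot [-0.16  0.02 -5.79] q6t 42 now [0.452  0.0482 0.1596] yaw 79.0 t 23.4
0.048023132404414186
```

{"op": "servo_tool", "data": {
  "commands": [0.03,-0.001,0,0,0,-3,0.03,0.085,-0.003,0,0,0,-6,0.03,0.14,-0.004,0,0,0,-6,0.03,0.195,-0.006,0,0,0,-6,0.03,0.25,-0.008,0,0,0,-6,0.03,0.305,-0.009,0,0,0,-6,0.03,0.335,-0.01,0,0,0,-6,0.03,0.335,-0.01,0.04,0,0,-6,0.03,0.335,-0.01,0.08,0,0,-6,0.03,0.335,-0.01,0.093,0,0,-6,0.03]
}}

```text
time: 24.6
tool_pos: [0.5037, 0.3771, 0.062]
ee_rot: [-3.133, 0.007, 1.484]
wrist_force: [-0.0, -0.3, -1.2]
width: 0.0474
finger_force: 30.0
```

{"op": "servo_tool", "data": {
  "commands": [0,0,0.005,0,0,0,0.03,0,0,0.008,0,0,0,0.03,0,0,0.008,0,0,0,0.03]
}}

```text
time: 24.98
tool_pos: [0.5078, 0.3794, 0.062]
ee_rot: [3.139, -0.002, 1.484]
wrist_force: [0.3, -0.3, -1.4]
width: 0.0473
finger_force: 30.0
```

{"op": "servo_tool", "data": {
  "commands": [0,0,0.004,0,0,0,0.03,0,0,0.005,0,0,0,0.03,0,0,0.005,0,0,0,0.03,0,0,0.005,0,0,0,0.06,0,0,0.005,0,0,0,0.06,0,0,0.005,0,0,0,0.06,0,0,-0.04,0,0,0,0.06,0,0,-0.09,0,0,0,0.07,0,0,-0.1,0,0,0,0.07,0,0,-0.1,0,0,0,0.07]
}}

```text
time: 26.22
tool_pos: [0.5072, 0.3791, 0.1608]
ee_rot: [3.141, -0.001, 1.484]
wrist_force: [0.3, -0.3, 0.1]
width: 0.0702
finger_force: 0.0
```

```bash
python3 - <<'E'
from h import *
s=snapshot("top")
for n in("brush0","tub0"): seen(s,n)
plan(.428,-.127,.16,78)
E
```

```text
brush0 0.81 [256.6, 189.8, 8.0, 42.3] rect mm [439.  -34.  144.8  25.9  -3.6] bgr [ 91 103 120]
brush0 0.72 [340.1, 254.2, 11.8, 47.5] rect mm [ 231.5 -315.9  147.3   26.4    3.1] bgr [117  63 100]
brush0 0.63 [311.6, 191.4, 4.8, 41.0] rect mm [ 442.6 -211.8  139.5   22.8    1.1] bgr [64 74 89]
brush0 0.59 [186.3, 180.4, 7.6, 46.3] rect mm [450.3 198.  141.8  20.4   9.2] bgr [ 90 101 117]
brush0 0.4 [167.0, 281.6, 12.7, 11.6] rect mm [178.4 233.6  40.1  21.1  65.2] bgr [135  66 109]
tub0 0.83 [125.7, 152.7, 19.6, 18.3] rect mm [580.6 364.5  59.8  56.8 -88.3] bgr [108 113 114]
tub0 0.79 [280.9, 205.2, 18.9, 16.9] rect mm [ 427.3 -125.5   50.9   47.8   78.7] bgr [116 119 120]
tub0 0.6 [122.8, 173.0, 22.0, 18.2] rect mm [509.  372.1  60.   48.5  84.4] bgr [108 110 110]
sh [-0.5102 -0.0337 -0.0008] rot [-0.21  0.17  7.02] q6t -5 now [0.5059 0.3783 0.1576] yaw 85.0 t 26.4
```

{"op": "servo_tool", "data": {
  "commands": [-0.03,-0.002,0,0,0,2,0.07,-0.085,-0.006,0,0,0,7,0.07,-0.14,-0.01,0,0,0,7,0.07,-0.195,-0.013,0,0,0,7,0.07,-0.25,-0.017,0,0,0,7,0.07,-0.305,-0.02,0,0,0,7,0.07,-0.36,-0.024,0,0,0,7,0.07,-0.415,-0.028,0,0,0,7,0.07,-0.47,-0.031,0,0,0,7,0.07,-0.51,-0.0337,0,0,0,7,0.07]
}}

```text
time: 27.62
tool_pos: [0.4275, -0.1278, 0.1586]
ee_rot: [-3.138, -0.001, 1.36]
wrist_force: [0.9, 0.1, 0.4]
width: 0.0701
finger_force: 0.0
```

{"op": "servo_tool", "data": {
  "commands": [0,0,0.02,0,0,0,0.07,0,0,0.04,0,0,0,0.07,0,0,0.04,0,0,0,0.07]
}}

```text
time: 28.0
tool_pos: [0.4268, -0.1254, 0.1171]
ee_rot: [-3.134, -0.002, 1.361]
wrist_force: [0.3, -1.1, 0.4]
width: 0.0697
finger_force: 0.0
```

```bash
python3 - <<'E'
from h import *
plan(.428,-.127,.05,78)
s=snapshot("side"); print([ (d["conf"],d["box"]) for d in spotter.trace("tub0",s)])
E
```

```text
sh [-0.0015  0.002   0.0671] rot [-0.41 -0.09 -0.01] q6t -5 now [ 0.4268 -0.1254  0.1171] yaw 78.0 t 28.0
[(0.86, [222.9, 232.4, 22.9, 33.1]), (0.74, [266.0, 111.2, 19.2, 24.3]), (0.52, [252.9, 112.9, 9.6, 21.9])]
```

{"op": "servo_tool", "data": {
  "commands": [0,0.001,0.04,0,0,0,0.07,0,0.001,0.06,0,0,0,0.07,0,0.001,0.067,0,0,0,0.07,0,0.001,0.067,0,0,0,0.07,0,0.001,0.067,0,0,0,0.03,0,0.001,0.067,0,0,0,0.03,0,0.001,0.067,0,0,0,0.03,0,0.001,0.067,0,0,0,0.03]
}}

```text
time: 29.1
tool_pos: [0.4304, -0.1265, 0.0543]
ee_rot: [3.141, 0.0, 1.362]
wrist_force: [-2.2, 0.3, 3.3]
width: 0.0477
finger_force: 30.0
```

{"op": "servo_tool", "data": {
  "commands": [0,0,-0.03,0,0,0,0.03,0,0,-0.08,0,0,0,0.03,0,0,-0.11,0,0,0,0.03,0,0,-0.11,0,0,0,0.03,0,0,-0.11,0,0,0,0.03]
}}

```text
time: 29.72
tool_pos: [0.4293, -0.126, 0.1616]
ee_rot: [-3.139, -0.001, 1.362]
wrist_force: [0.0, -0.6, -2.5]
width: 0.0477
finger_force: 30.0
```

```bash
python3 - <<'E'
from h import *
plan(.4313,.3858,.16,84.8)
print(robot.get_obs()["width"])
E
```

```text
sh [ 0.5011 -0.1043  0.0022] rot [-0.15 -0.05 -6.79] q6t 47 now [ 0.4293 -0.126   0.1616] yaw 78.0 t 29.7
0.04773746795244163
```

{"op": "servo_tool", "data": {
  "commands": [0.03,-0.006,0,0,0,-3,0.03,0.085,-0.018,0,0,0,-7,0.03,0.14,-0.029,0,0,0,-7,0.03,0.195,-0.041,0,0,0,-7,0.03,0.25,-0.052,0,0,0,-7,0.03,0.305,-0.0635,0,0,0,-7,0.03,0.36,-0.075,0,0,0,-7,0.03,0.415,-0.086,0,0,0,-7,0.03,0.47,-0.098,0,0,0,-7,0.03,0.501,-0.104,0,0,0,-7,0.03]
}}

```text
time: 30.98
tool_pos: [0.4306, 0.3872, 0.16]
ee_rot: [-3.137, 0.003, 1.486]
wrist_force: [1.3, -0.5, -0.1]
width: 0.0478
finger_force: 30.0
```

{"op": "servo_tool", "data": {
  "commands": [0,0,0,0,0,0,0.03,0,0,0.04,0,0,0,0.03,0,0,0.08,0,0,0,0.03,0,0,0.09,0,0,0,0.03,0,0,0.09,0,0,0,0.03]
}}

```text
time: 31.6
tool_pos: [0.4321, 0.3842, 0.0727]
ee_rot: [-3.14, 0.002, 1.483]
wrist_force: [0.3, -0.0, -0.2]
width: 0.0476
finger_force: 30.0
```

```bash
python3 - <<'E'
from h import *
plan(.4313,.3858,.059,84.8)
E
```

```text
sh [ 0.0015 -0.0009  0.0137] rot [-0.09  0.09  0.16] q6t 47 now [0.4321 0.3842 0.0727] yaw 85.0 t 31.6
```

{"op": "servo_tool", "data": {
  "commands": [0.001,0,0.008,0,0,0,0.03,0.001,0,0.012,0,0,0,0.03,0.001,0,0.012,0,0,0,0.03,0.001,0,0.012,0,0,0,0.06,0.001,0,0.012,0,0,0,0.06,0.001,0,0.012,0,0,0,0.06,0.001,0,-0.04,0,0,0,0.06,0.001,0,-0.09,0,0,0,0.05,0.001,0,-0.1,0,0,0,0.05,0.001,0,-0.1,0,0,0,0.05]
}}

```text
time: 32.85
tool_pos: [0.4326, 0.3865, 0.174]
ee_rot: [3.141, -0.001, 1.484]
wrist_force: [-0.0, -0.4, -0.6]
width: 0.0502
finger_force: 0.0
```

```bash
cat >> h.py <<'E'
def brushes(s):
    """centre and direction of each non-purple brush from the dark handle + whole mask"""
    for d in spotter.trace("brush0",s)[:7]:
        m=d["region"]; b=s["img"][m].mean(0)
        if b[0]>b[1]+15 or d["conf"]<.3: continue
        yy,xx=np.nonzero(m); p=back(s,np.c_[xx,yy],.012); c=p.mean(0); v=np.linalg.svd(p-c)[2][0] if len(p)<3000 else 0
        if v[0]<0: v=-v
        t=(p-c)@v; mid=c+v*(t.max()+t.min())/2
        print("brush",round(d["conf"],2),"mid",np.round(mid,4),"yaw",round(np.degrees(np.arctan2(v[1],v[0])),1),"len",round(np.ptp(t),3))
E
python3 - <<'E'
from h import *
s=snapshot("top"); brushes(s); seen(s,"tub0")
s=snapshot("top"); brushes(s)
plan(.45,.198,.1,8)
E
```

```text
brush 0.71 mid [ 0.439  -0.0309] yaw -7.6 len 0.145
brush 0.63 mid [0.4507 0.1972] yaw 11.2 len 0.148
brush 0.62 mid [ 0.4425 -0.2084] yaw -2.7 len 0.147
tub0 0.82 [126.4, 152.3, 21.0, 18.6] rect mm [580.6 366.   57.1  56.3   2.4] bgr [107 111 113]
tub0 0.76 [116.7, 197.7, 21.3, 17.0] rect mm [433.7 378.9  60.2  47.7  85.4] bgr [107 109 108]
tub0 0.57 [121.6, 172.7, 23.0, 19.4] rect mm [509.2 372.7  61.3  49.7  84.5] bgr [107 109 110]
brush 0.83 mid [ 0.4408 -0.2081] yaw -2.5 len 0.143
brush 0.73 mid [ 0.4377 -0.031 ] yaw -7.7 len 0.149
brush 0.52 mid [0.6258 0.145 ] yaw -68.7 len 0.134
brush 0.51 mid [0.4522 0.1976] yaw 11.1 len 0.146
sh [-0.1852  0.0348  0.0715] rot [-2.6000e-01 -5.0000e-02 -1.0299e+02] q6t -74 now [0.4316 0.3857 0.1712] yaw 85.0 t 33.1
```

{"op": "servo_tool", "data": {
  "commands": [-0.03,0.006,0,0,0,10.5,0.05,-0.085,0.016,0,0,0,21,0.05,-0.14,0.027,0,0,0,31.5,0.05,-0.187,0.035,0.01,0,0,42,0.05,-0.187,0.035,0.03,0,0,52.5,0.05,-0.187,0.035,0.05,0,0,63,0.05,-0.187,0.035,0.07,0,0,74,0.05,-0.187,0.035,0.08,0,0,74,0.05,-0.187,0.035,0.08,0,0,74,0.05,-0.187,0.035,0.08,0,0,74,0.05]
}}

```text
time: 34.35
tool_pos: [0.4515, 0.1972, 0.0942]
ee_rot: [-3.141, -0.001, 0.194]
wrist_force: [-0.4, -0.1, 0.3]
width: 0.0498
finger_force: 0.0
```

```bash
python3 - <<'E'
from h import *
plan(.4515,.1975,.014,11,half=False)
o=robot.get_obs();s=snapshot("wrist"); cv2.imwrite("pics/w7.png",s["img"])
K=s["camera_matrix"]
E
```

```text
sh [-0.0001 -0.0002  0.0802] rot [-0.01 -0.07  0.11] q6t 103 now [0.4515 0.1972 0.0942] yaw 11.1 t 34.4
```

View pics/w7.png

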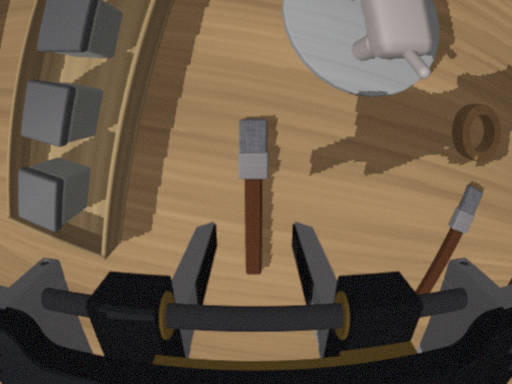

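The brush is vertical at column 253, centred between the fingers; all three tubs stand in the box at the upper left.

{"op": "servo_tool", "data": {
  "commands": [0,0,0.04,0,0,0,0.04,0,0,0.065,0,0,0,0.04,0,0,0.075,0,0,0,0.04,0,0,0.08,0,0,0,0.04,0,0,0.08,0,0,0,0.04,0,0,0.08,0,0,0,0,0,0,0.08,0,0,0,0,0,0,0.08,0,0,0,0,0,0,0.08,0,0,0,0]
}}

```text
time: 35.52
tool_pos: [0.4514, 0.1971, 0.014]
ee_rot: [-3.141, -0.001, 0.192]
wrist_force: [-0.9, 0.1, 2.0]
width: 0.0152
finger_force: 30.0
```

{"op": "servo_tool", "data": {
  "commands": [0,0,-0.03,0,0,0,0,0,0,-0.07,0,0,0,0,0,0,-0.1,0,0,0,0,0,0,-0.1,0,0,0,0,0,0,-0.1,0,0,0,0]
}}

```text
time: 36.15
tool_pos: [0.4502, 0.1967, 0.1119]
ee_rot: [3.141, 0.002, 0.192]
wrist_force: [-0.6, -0.3, -0.3]
width: 0.016
finger_force: 30.0
```

```bash
python3 - <<'E'
from h import *
c,s_=np.cos(np.radians(-3.9)),np.sin(np.radians(-3.9))
for k in(-47,0,47): print(k,.493-k/1000*s_,-.3655+k/1000*c)
plan(.493-.047*s_*-1,-.3655-.047*c,.115,-3.9,half=False)
print(robot.get_obs()["width"])
E
```

```text
-47 0.48980328133873335 -0.41239116110527346
0 0.493 -0.3655
47 0.49619671866126663 -0.3186088388947265
sh [-0.0775  0.6055 -0.0028] rot [ 0.03  0.13 14.91] q6t 54 now [0.4502 0.1967 0.1119] yaw 11.0 t 36.1
0.016025939167729316
```

{"op": "servo_tool", "data": {
  "commands": [-0.004,0.03,0,0,0,2,0,-0.011,0.085,0,0,0,4,0,-0.018,0.14,0,0,0,6,0,-0.025,0.195,0,0,0,8,0,-0.032,0.25,0,0,0,10,0,-0.039,0.305,0,0,0,12,0,-0.046,0.36,0,0,0,14,0,-0.053,0.415,0,0,0,15,0,-0.06,0.47,0,0,0,15,0,-0.067,0.525,0,0,0,15,0]
}}

```text
time: 37.4
tool_pos: [0.4844, -0.3321, 0.1105]
ee_rot: [-3.139, 0.003, -0.07]
wrist_force: [0.7, -0.6, 0.2]
width: 0.0158
finger_force: 30.0
```

```bash
python3 - <<'E'
from h import *
plan(.4898,-.4124,.03,-3.9,half=False)
print(robot.get_obs()["width"])
E
```

```text
sh [0.0112 0.08   0.0803] rot [-0.17  0.2  -0.1 ] q6t 54 now [ 0.4844 -0.3321  0.1105] yaw -4.0 t 37.4
0.015818222423539915
```

{"op": "servo_tool", "data": {
  "commands": [0.005,0.03,0,0,0,0,0,0.01,0.07,0,0,0,0,0,0.011,0.08,0,0,0,0,0,0.011,0.08,0.04,0,0,0,0,0.011,0.08,0.07,0,0,0,0,0.011,0.08,0.083,0,0,0,0,0.011,0.08,0.083,0,0,0,0,0.011,0.08,0.083,0,0,0,0]
}}

```text
time: 38.4
tool_pos: [0.4919, -0.4121, 0.032]
ee_rot: [3.14, -0.002, -0.069]
wrist_force: [-0.0, 0.4, 0.1]
width: 0.0153
finger_force: 30.0
```

```bash
python3 - <<'E'
from h import *
plan(.4898,-.4124,.02,-3.9,half=False)
o=robot.get_obs();s=snapshot("wrist"); cv2.imwrite("pics/w8.png",s["img"])
E
```

```text
sh [-0.0021  0.0004  0.012 ] rot [ 0.09 -0.11 -0.06] q6t 54 now [ 0.4919 -0.4121  0.032 ] yaw -4.0 t 38.4
```

View pics/w8.png

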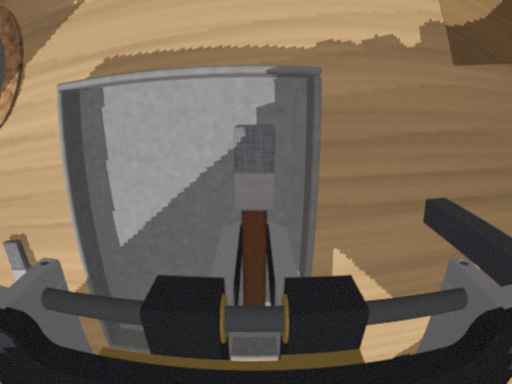

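The brush is inside the tray along its right wall, bristles at (255,165), with clear margins.

{"op": "servo_tool", "data": {
  "commands": [-0.001,0,0.007,0,0,0,0,-0.001,0,0.011,0,0,0,0,-0.001,0,0.011,0,0,0,0,-0.001,0,0.011,0,0,0,0.035,-0.001,0,0.011,0,0,0,0.035,-0.001,0,0.011,0,0,0,0.035,-0.001,0,-0.04,0,0,0,0.035,-0.001,0,-0.08,0,0,0,0.05,-0.001,0,-0.08,0,0,0,0.05]
}}

```text
time: 39.58
tool_pos: [0.4921, -0.4136, 0.1158]
ee_rot: [3.135, -0.008, -0.069]
wrist_force: [-0.2, 0.5, 0.6]
width: 0.0491
finger_force: 0.0
```

```bash
python3 - <<'E'
from h import *
s=snapshot("top"); brushes(s)
s=snapshot("top"); brushes(s)
plan(.4415,-.2083,.094,-2.6,half=False)
E
```

```text
brush 0.77 mid [ 0.4371 -0.031 ] yaw -7.7 len 0.148
brush 0.74 mid [ 0.4126 -0.1784] yaw 1.1 len 0.146
brush 0.64 mid [ 0.571  -0.0159] yaw -56.7 len 0.058
brush 0.52 mid [ 0.5118 -0.411 ] yaw -7.0 len 0.1
brush 0.4 mid [0.5858 0.3788] yaw 68.4 len 0.064
brush 0.55 mid [ 0.5537 -0.4198] yaw 54.7 len 0.019
brush 0.54 mid [ 0.436  -0.0312] yaw -7.7 len 0.145
brush 0.53 mid [0.6243 0.1454] yaw -66.5 len 0.131
brush 0.5 mid [ 0.4109 -0.1786] yaw 1.2 len 0.149
brush 0.39 mid [ 0.6554 -0.1755] yaw -30.9 len 0.112
sh [-0.0616 -0.1986  0.0149] rot [-0.15  0.16 -1.39] q6t 67 now [ 0.4892 -0.4108  0.1083] yaw -4.0 t 39.8
```

Brush C was knocked aside to (0.412,-0.1785); using the fresh measurement.

{"op": "servo_tool", "data": {
  "commands": [-0.012,-0.03,0,0,0,-1,0.05,-0.036,-0.085,0,0,0,-5,0.05,-0.059,-0.14,0,0,0,-5,0.05,-0.082,-0.195,0,0,0,-5,0.05,-0.095,-0.2275,0,0,0,-5,0.05,-0.095,-0.2275,0.015,0,0,-5,0.05,-0.095,-0.2275,0.015,0,0,-5,0.05,-0.095,-0.2275,0.015,0,0,-5,0.05]
}}

```text
time: 40.78
tool_pos: [0.4111, -0.1789, 0.0947]
ee_rot: [-3.141, 0.001, 0.016]
wrist_force: [0.3, -0.1, 0.2]
width: 0.0502
finger_force: 0.0
```

```bash
python3 - <<'E'
from h import *
plan(.4118,-.1785,.014,1.1,half=False)
o=robot.get_obs();s=snapshot("wrist")
for d in spotter.trace("brush0",s)[:4]:
    yy,xx=np.nonzero(d["region"]); p=wback(s,o,np.c_[xx,yy],.012); c=p.mean(0); v=np.linalg.svd(p-c)[2][0]; v*=np.sign(v[0]);t=(p-c)@v
    print(round(d["conf"],2),d["box"],"mid",c+v*(t.max()+t.min())/2,np.degrees(np.arctan2(v[1],v[0])),np.ptp(t))
E
```

```text
sh [ 0.0009 -0.0004  0.0807] rot [-0.04  0.08 -0.16] q6t 65 now [ 0.4111 -0.1789  0.0947] yaw 0.9 t 40.8
0.96 [91.2, 93.2, 28.6, 148.6] mid [ 0.43653887 -0.03416038] -7.997591829138967 0.14883982239944676
0.78 [240.0, 115.9, 30.3, 155.0] mid [ 0.4113133  -0.17902409] 2.236708848696099 0.14739385480511044
0.58 [459.6, 60.8, 36.6, 140.6] mid [ 0.4874168  -0.40976323] -3.9378297772635578 0.15123908203481107
```

{"op": "servo_tool", "data": {
  "commands": [0,0,0.04,0,0,0,0.04,0,0,0.065,0,0,0,0.04,0,0,0.075,0,0,0,0.04,0,0,0.08,0,0,0,0.04,0,0,0.08,0,0,0,0.04,0,0,0.08,0,0,0,0,0,0,0.08,0,0,0,0,0,0,0.08,0,0,0,0,0,0,0.08,0,0,0,0]
}}

```text
time: 42.0
tool_pos: [0.4114, -0.1783, 0.016]
ee_rot: [3.141, -0.001, 0.018]
wrist_force: [-0.7, -1.0, 1.7]
width: 0.0153
finger_force: 30.0
```

{"op": "servo_tool", "data": {
  "commands": [0,0,-0.03,0,0,0,0,0,0,-0.07,0,0,0,0,0,0,-0.1,0,0,0,0,0,0,-0.1,0,0,0,0,0,0,-0.1,0,0,0,0]
}}

```text
time: 42.62
tool_pos: [0.4103, -0.1776, 0.1139]
ee_rot: [-3.14, 0.002, 0.018]
wrist_force: [0.1, 0.2, -0.6]
width: 0.0152
finger_force: 30.0
```

```bash
python3 - <<'E'
from h import *
plan(.493,-.3655,.115,-3.9,half=False)
print(robot.get_obs()["width"])
E
```

```text
sh [ 0.0794  0.1893 -0.0015] rot [-0.07  0.12  4.91] q6t 57 now [ 0.4103 -0.1776  0.1139] yaw 1.0 t 42.6
0.015232270292315319
```

{"op": "servo_tool", "data": {
  "commands": [0.012,0.03,0,0,0,2,0,0.035,0.085,0,0,0,5,0,0.058,0.14,0,0,0,5,0,0.074,0.18,0,0,0,5,0,0.079,0.189,0,0,0,5,0,0.079,0.189,0.03,0,0,5,0,0.079,0.189,0.06,0,0,5,0,0.079,0.189,0.08,0,0,5,0,0.079,0.189,0.08,0,0,5,0]
}}

```text
time: 43.75
tool_pos: [0.4919, -0.3636, 0.0326]
ee_rot: [-3.138, 0.005, -0.069]
wrist_force: [0.0, 0.3, -0.2]
width: 0.0154
finger_force: 30.0
```

```bash
python3 - <<'E'
from h import *
plan(.493,-.3655,.022,-3.9,half=False)
print(robot.get_obs()["width"])
E
```

```text
sh [0.0013 0.0019 0.0106] rot [-0.22  0.26 -0.05] q6t 57 now [ 0.4919 -0.3636  0.0326] yaw -4.0 t 43.8
0.01537075996358024
```

{"op": "servo_tool", "data": {
  "commands": [0,0.001,0.007,0,0,0,0,0,0.001,0.011,0,0,0,0,0,0.001,0.011,0,0,0,0,0,0.001,0.011,0,0,0,0.03,0,0.001,0.011,0,0,0,0.03,0,0.001,0.011,0,0,0,0.03,0,0.001,-0.04,0,0,0,0.03,0,0.001,-0.08,0,0,0,0.05,0,0.001,-0.08,0,0,0,0.05]
}}

```text
time: 44.88
tool_pos: [0.4955, -0.3685, 0.1206]
ee_rot: [3.136, -0.008, -0.069]
wrist_force: [-0.2, -0.6, -0.4]
width: 0.0467
finger_force: 0.0
```

```bash
python3 - <<'E'
from h import *
s=snapshot("top"); brushes(s)
plan(.437,-.032,.094,-7.8,half=False)
E
```

```text
brush 0.78 mid [ 0.439  -0.0311] yaw -7.6 len 0.144
brush 0.37 mid [ 0.5601 -0.3733] yaw 73.5 len 0.018
sh [-0.0794 -0.3299  0.0214] rot [ 0.01 -0.02  3.82] q6t 94 now [ 0.4933 -0.3666  0.1155] yaw -4.0 t 45.0
```

{"op": "servo_tool", "data": {
  "commands": [-0.007,-0.03,0,0,0,2,0.05,-0.02,-0.085,0,0,0,4,0.05,-0.034,-0.14,0,0,0,4,0.05,-0.047,-0.195,0,0,0,4,0.05,-0.06,-0.25,0,0,0,4,0.05,-0.073,-0.305,0,0,0,4,0.05,-0.079,-0.33,0,0,0,4,0.05,-0.079,-0.33,0.021,0,0,4,0.05,-0.079,-0.33,0.021,0,0,4,0.05,-0.079,-0.33,0.021,0,0,4,0.05]
}}

```text
time: 46.22
tool_pos: [0.437, -0.0321, 0.0938]
ee_rot: [-3.141, 0.002, -0.14]
wrist_force: [0.6, 0.6, 0.6]
width: 0.0501
finger_force: 0.0
```

```bash
cat >> h.py <<'E'
def wbr():
    o=robot.get_obs();s=snapshot("wrist")
    for d in spotter.trace("brush0",s)[:5]:
        yy,xx=np.nonzero(d["region"]); p=wback(s,o,np.c_[xx,yy],.012); c=p.mean(0); v=np.linalg.svd(p-c)[2][0]; v*=np.sign(v[0]);t=(p-c)@v
        print(round(d["conf"],2),d["box"],"mid",c+v*(t.max()+t.min())/2,np.degrees(np.arctan2(v[1],v[0])),np.ptp(t))
E
python3 - <<'E'
from h import *
plan(.437,-.032,.014,-7.8,half=False); wbr()
E
```

```text
sh [ 0.0002 -0.0001  0.0798] rot [-0.01  0.11 -0.21] q6t 94 now [ 0.437  -0.0321  0.0938] yaw -8.0 t 46.2
0.94 [243.8, 119.0, 24.0, 152.8] mid [ 0.43653763 -0.03091589] -7.81143059384588 0.14928245653734926
0.29 [0.0, 0.0, 97.9, 110.5] mid [0.60633035 0.15351419] -58.89326556486348 0.14791424819476992
```

{"op": "servo_tool", "data": {
  "commands": [0,0,0.04,0,0,0,0.04,0,0,0.065,0,0,0,0.04,0,0,0.075,0,0,0,0.04,0,0,0.08,0,0,0,0.04,0,0,0.08,0,0,0,0.04,0,0,0.08,0,0,0,0,0,0,0.08,0,0,0,0,0,0,0.08,0,0,0,0,0,0,0.08,0,0,0,0]
}}

```text
time: 47.45
tool_pos: [0.4378, -0.032, 0.015]
ee_rot: [3.142, -0.001, -0.139]
wrist_force: [-0.7, 0.4, 1.7]
width: 0.0156
finger_force: 30.0
```

{"op": "servo_tool", "data": {
  "commands": [0,0,-0.03,0,0,0,0,0,0,-0.07,0,0,0,0,0,0,-0.1,0,0,0,0,0,0,-0.1,0,0,0,0,0,0,-0.1,0,0,0,0]
}}

```text
time: 48.08
tool_pos: [0.4366, -0.0318, 0.113]
ee_rot: [-3.141, 0.002, -0.139]
wrist_force: [0.1, 0.3, -0.1]
width: 0.0157
finger_force: 30.0
```

```bash
python3 - <<'E'
from h import *
plan(.4962,-.3186,.115,-3.9,half=False)
print(robot.get_obs()["width"])
E
```

```text
sh [ 0.0989  0.2758 -0.0023] rot [-0.02  0.13 -4.09] q6t 61 now [ 0.4366 -0.0318  0.113 ] yaw -8.0 t 48.1
0.015694935941114235
```

{"op": "servo_tool", "data": {
  "commands": [0.011,0.03,0,0,0,-1,0,0.03,0.085,0,0,0,-4,0,0.05,0.14,0,0,0,-4,0,0.07,0.195,0,0,0,-4,0,0.09,0.25,0,0,0,-4,0,0.099,0.276,0,0,0,-4,0,0.099,0.276,0.03,0,0,-4,0,0.099,0.276,0.06,0,0,-4,0,0.099,0.276,0.08,0,0,-4,0,0.099,0.276,0.08,0,0,-4,0]
}}

```text
time: 49.32
tool_pos: [0.4945, -0.317, 0.0297]
ee_rot: [-3.136, 0.008, -0.07]
wrist_force: [0.0, -0.7, -0.2]
width: 0.0157
finger_force: 30.0
```

```bash
python3 - <<'E'
from h import *
plan(.4962,-.3186,.022,-3.9,half=False)
print(robot.get_obs()["width"])
E
```

```text
sh [0.0019 0.0015 0.0077] rot [-0.3   0.43 -0.09] q6t 61 now [ 0.4945 -0.317   0.0297] yaw -4.0 t 49.3
0.015685503322496106
```

{"op": "servo_tool", "data": {
  "commands": [0,0,0.007,0,0,0,0,0,0,0.01,0,0,0,0,0,0,0.01,0,0,0,0,0,0,0.01,0,0,0,0.03,0,0,0.01,0,0,0,0.03,0,0,0.01,0,0,0,0.03,0,0,-0.04,0,0,0,0.03,0,0,-0.1,0,0,0,0.05,0,0,-0.15,0,0,0,0.05]
}}

```text
time: 50.45
tool_pos: [0.4973, -0.3192, 0.1871]
ee_rot: [3.141, -0.002, -0.07]
wrist_force: [-0.1, -0.7, -0.0]
width: 0.0467
finger_force: 0.0
```

{"op": "servo_tool", "data": {
  "commands": [-0.06,0,-0.03,0,0,0,0.05,-0.12,0,-0.03,0,0,0,0.05,-0.17,0,-0.03,0,0,0,0.05,-0.17,0,-0.03,0,0,0,0.05]
}}

```text
time: 50.95
tool_pos: [0.3254, -0.307, 0.2151]
ee_rot: [3.14, -0.001, -0.073]
wrist_force: [-0.2, -0.5, 0.2]
width: 0.0501
finger_force: 0.0
```

```bash
python3 - <<'E'
from h import *
s=snapshot("top"); a=s["img"]; b=snapshot("side")["img"]
cv2.imwrite("pics/fin.png",np.vstack([cv2.resize(a[90:240,90:410],(640,300),interpolation=cv2.INTER_CUBIC),cv2.resize(b[80:380,130:450],(320,300))[:, :].repeat(2,1)])[:600])
cv2.imwrite("pics/dg.png",np.hstack([cv2.resize(a[120:180,175:235],(400,400),interpolation=cv2.INTER_CUBIC),cv2.resize(a[115:175,272:332],(400,400),interpolation=cv2.INTER_CUBIC)]))
E
```

```text
(no output)
```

View pics/fin.png

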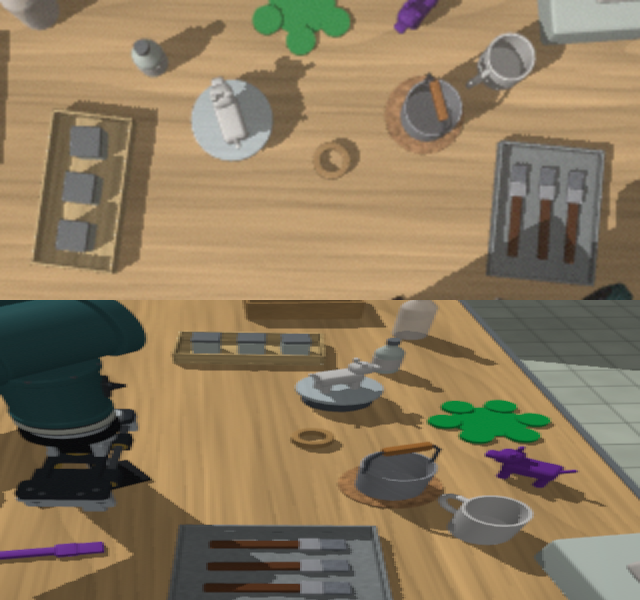

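View pics/dg.png

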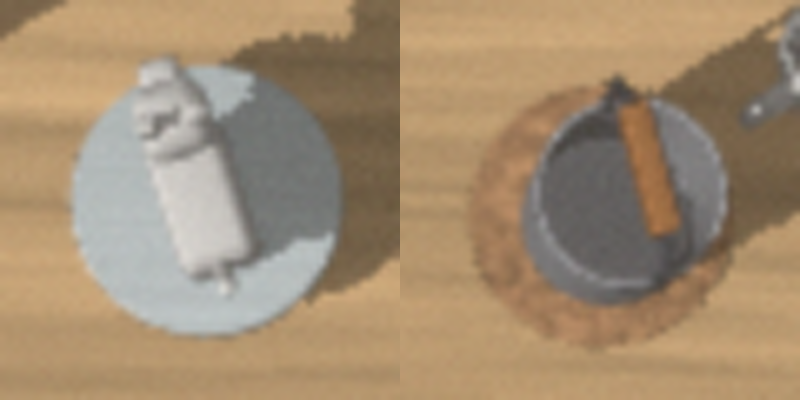

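All the tubs are in the box, the three brushes lie in the tray and the dog is on the disc. In the crop the can's grip is centred at (652,168) and its rim at about (633,190). A numeric check of both centrings follows.

```bash
python3 - <<'E'
from h import *
s=snapshot("top"); k=6.667
f=lambda u,v,x0,y0:[x0+u/k-.5,y0+v/k-.5]
a=back(s,[f(218,270,175,120),f(178,157,175,120)],.106);d=a[1]-a[0];n=np.hypot(*d);print("dog",n,a.mean(0)+.009*d/n,np.degrees(np.arctan2(d[1],d[0])))
print("disc",back(s,f(206,202,175,120),.05))
print("grip",back(s,f(252,168,272,115),.15),"rim",back(s,f(232,190,272,115),.09),"mat",back(s,f(200,218,272,115),.005))
E
```

```text
dog 0.05521303251239949 [0.61911197 0.14639137] 21.28184676699819
disc [[0.62440624 0.14483893]]
grip [[ 0.64902238 -0.17086616]] rim [[ 0.64912259 -0.17016844]] mat [[ 0.6492221  -0.16599633]]
```

```bash
python3 -c "
from bench import close_job
print(close_job())"
```

```text
the job is handed in; nothing more can be done
None
```

I've handed the job in, done in the order asked: the can stands upright on the cork mat about 4 mm off centre, the dog stands on the turntable about 5 mm off centre, all three brushes lie in the tray, and all three tubs are in the box.

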